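Clear down the bench centres and mount the next shaft

ROBOT

A 6-joint arm with a two-finger parallel gripper is mounted at the origin on the work surface. World frame = base frame: x ahead of the robot, y to its left, z up, the work surface at z = 0. Lengths are in m, angles in rad, forces in N, time in s.
With the tool pointing down it reaches from about 0.275 to 0.725 m from the base axis. Payload 15.9 kg.
Tool frame: the origin (TCP) lies between the finger pads; the fingertips stand 25 mm ahead of it and the grasp point (between the pads) lies 6 mm ahead of it; z points along the fingers, y is the line along which they close (so a half turn about z gives the same grasp; the last joint's range is limited). The gripper opens to 85 mm and grips with 20 to 120 N. Pads are 22 mm wide; open, the fingers measure 114 mm over their backs; the gripper's body (76 mm by 85 mm) begins 54 mm behind the grasp point. The pads swing forward as they close: fully open they stand 13 mm farther back than shut.
Start: joints at [-1.101, 0.213, -0.034, 1.323, 0, 1.571], TCP at [0.226, -0.446, 0.256] pointing down, gripper open.
Joint ranges: [-2.98, 2.98], [-0.74, 1.72], [-1.14, 1.35], [-2.1, 2.04], [-1.57, 1.44], [-3.14, 3.14]. Speed limits (rad/s): [1.89, 1.89, 2.39, 2.57, 3.14, 3.14].

INTERFACE

Orientations are given as a unit quaternion [w, x, y, z].
In Python, from bench import bot gives the robot as it stands.
- The arm moves only by the tool apply_moves, never from a script. Its argument "rows" is a list that holds one entry, the list of rows, each a list of 6 numbers: the shift along the world's x, y, z in mm, then the turn, a rotation vector about the world's x, y, z in rad. In form: [[[x, y, z, wx, wy, wz], ...]]. A call has 1 to 5 rows; each row is the pose to reach, as a shift and turn from the pose commanded when the call began; what a row does not reach only later rows make up. A row lasts 1/10 s, in which the tool goes at most 50 mm and 8.59 degrees, less where a joint would pass 70% of its speed; a pose out of reach is approached as far as the arm can. A call with a gripper value outside its range is refused whole. "fingers" is the finger opening in mm, from 0 to 85.4, set as the call begins (left out, the last holds). The fingers move at their own pace and stop on an object; "grip_force" is the grip in N (left out, the last holds). Time passes only in rows, so rows that repeat a pose let the fingers close. It gives the time, the measured TCP pose, the force, the opening and the grip force at its end, in the units of the state.
- bot.sense(): the state, without advancing time (a new reading comes with each control period).
- bot.grab_frame(name): name is "scene" or "top" or "wrist"; returns the picture (384x512x3 uint8, blue, green, red); there is no depth.
- bot.get_calibration(name): a dict with "vfov" (degrees; the focal length in pixels is half the picture's height over the tangent of half this angle, whatever the lens; pixels are square), "cx", "cy" (the principal point, pixels), "eye" and "attitude" of the camera in the world. Camera axes: x right, y up, looking along -z (the intrinsics and any distortion apply to the point x, -y, -z); pixel columns grow to the right and rows downward; lengths in m; the calibration is good to about 2 mm. A picture is of the moment at which its call begins: read the wrist's pose just before it. get_calibration takes no time and is no camera call; for the wrist camera it gives the pose at the moment of the call.
- bot.job_done(): hands the job in; it is judged then, once.
Trained networks look in the newest picture that a camera, given by its name, has taken for a name from the list of things; names that differ only in an ending like _2 or _b are one class to them, and where a whole thing is asked for, a point or a joint stands for the part that bears it (a point fixed in the world has none). Each returns a list of dicts, best first, with "conf" (0 to 1); they miss things now and then, are a little off and sometimes report something else, mostly with a low value. They report only what shows in the picture. A call takes as long as a camera call. They do not tell look-alikes from the thing itself.
- bot.masks_of(camera, query): "mask" (384x512 bool, what is visible of it) and "point" ([row, column] in pixels, amid what is visible of it).
The state is a dict: "clock": time; "joint_pos": joint angles; "joint_velocities": joint speeds; "effort": joint torques, N m; "position": TCP position; "eef_rot": TCP orientation; "wrist_force": force on the tool from outside, world axes, zero at the start; "torque": the same for the moment, N m; "grip_width": finger opening in m; "gripper_force": force on a finger pad.
Only numpy, scipy, OpenCV 4.12 (cv2) and the standard library are available. Lean on these libraries where they do the work, as an engineer would, in place of code of your own. Each camera call takes 0.05 s, during which the arm holds its last target. There are 200 camera calls.

TASK

Get the bench centres ready for the next job. First take the tap wrench off the two rests and lay it lengthwise in the black tool tray; then run the tailstock back, set the aluminium shaft in the rests and slide the tailstock up until the shaft is held snugly between both centre points, with no end play. Pack every finished part of the last batch that is there (up to four) upright, down on the floor of the narrow green crate in a single row; that may be done at any time, and leave everything else where it is.

Things in the scene. Friction and masses are not known exactly. Their poses are not given: they have to be found in the camera images.
- centres: Blue bench centres, fixed to the table. Origin: on the table under the middle of the place for the shaft; own y points along the bed from the tailstock to the fixed headstock, z up. Bed 90 mm wide (x), y = -205 to +145 mm, top 30 mm up. The line of centres runs along y, 95 mm above the table. Headstock block 60 mm wide, y = 87 to 137 mm, top 125 mm up.
- seat (a point): Where the middle of the mounted shaft belongs: on the line of centres, 95 mm up, midway between two dark 90 degree V rests (at y = -45 and +45 mm, each 10 mm thick, 37 mm wide at the top, tops 98 mm up). The rests carry the shaft with its axis 94 mm up, 1 mm under the line of centres; the points lift it as they press in. Axes as centres.
- head_tip (a point): Tip of the fixed 60 degree centre cone (18 mm thick at its base, on an 18 mm shank) on the headstock, pointing to the tailstock (own -y of the centres). 59.6 mm from seat. The shaft must be lowered into the rests clear of this tip (some 16 mm towards the tailstock from the seat); the tailstock then pushes it along the rests onto the tip.
- tailstock (a joint): Position of the sliding tailstock, m: 0 = fully back, grows towards the headstock, end stop 0.075. The gap between the tips is 179.2 mm minus the value: the 140 mm shaft is held at about 0.060. It stays where it is left, drags with about 4 N, and starts part-way forward, where the shaft does not fit in.
- tail_tip (a point): Tip of the moving 60 degree centre cone (same as the other) on the tailstock, 95 mm above the table, pointing to the headstock.
- tail_knob (a point): Grip point of the upright red knob on the tailstock: cylinder 22 mm diameter, 125 to 170 mm above the table; this point is on its axis, 150 mm up and 52.6 mm behind tail_tip. The tailstock block is 60 mm wide (x), 50 mm long (y), its top 125 mm up; moving the knob moves the tailstock.
- shaft: Aluminium shaft, 140 mm long along its own x, 0.3 to 0.5 kg; round, 24 mm diameter, with a 26 mm square 36 mm long in the middle (gripping flats, own y and z faces), and a 12 mm centre bore 15 mm deep in each steel end. Origin at its middle on its axis. Either way round will do. Starts lying on the table on its square, axis 13 mm up.
- bore_a (a point): Point on the shaft's axis 10.4 mm inside the +x end: where the tip of a fully seated centre comes.
- bore_b (a point): The same at the -x end.
- tap_wrench: Small steel tap wrench, 108 mm long along its own x, round 10 mm bars with a square body 30 mm (x) x 22 mm (y) x 14 mm (z) in the middle. Origin at the middle of the body's underside; bar axis 7 mm above it. Starts lying along the two V rests, in the shaft's place (bar axis 84 mm above the table).
- tool_tray: Black shallow tray fixed on the table, 170 (x) x 100 (y) mm, walls 4 mm thick and 14 mm high, floor 4 mm thick. Origin under its centre.
- crate: Narrow green open crate fixed on the table, inside 182 mm (own x) x 48 mm (own y), walls 4 mm thick with rims 28 mm above the table, floor 4 mm thick. Origin under its centre. Holds the four parts in one row along x with 14 mm to spare.
- bush: Finished part, may be absent: brass flanged bush, 44 mm diameter foot 18 mm high, then a 26 mm diameter stem up to 60 mm. Origin: centre of its underside, z up.
- block: Finished part, may be absent: aluminium stepped block, foot 40 x 40 mm and 22 mm high, then a 24 x 24 mm square boss up to 60 mm with a black spot on top. Origin: centre of its underside, z up, all faces along x and y.
- roller: Finished part, may be absent: dark steel stepped roller, foot 40 mm diameter and 22 mm high with a copper band, then a 24 mm diameter stem up to 60 mm. Origin: centre of its underside, z up.
- spindle: Finished part, may be absent: red square flange 44 x 44 mm, 14 mm high, with a steel stem 28 mm diameter up to 60 mm. Origin: centre of its underside, z up, flange edges along x and y.
- oil_bottle: Bystander: yellow bottle, 56 mm diameter, 150 mm high, behind the bench centres. Origin: centre of its underside.
- screw_jar: Bystander: glass jar, 60 mm diameter, 70 mm high, behind the bench centres. Origin: underside.
- nut: Bystander: large hexagon nut, 36 mm across corners, 16 mm high. Origin: underside.
- collar: Bystander: dark ring 50 mm diameter, 20 mm high. Origin: underside.
- oilstone: Bystander: red-brown stone 50 x 120 x 25 mm behind the bench centres. Origin: underside.
Mind the look-alikes: they are no part of the job. Of the things shaped like the block, the aluminium one is meant. Of the things that look like the spindle, the smaller one is meant.

How it is judged:
By the outcome, as a careful person would: the job done as asked, in the order asked, and still so for the second after the job is handed in, with the robot touching nothing.
Of bush, block, roller, spindle only 3 to 4 are there at a start; the rules pass over those that are not, and their reading is None.
At some moment in a run one of bush, block, roller, spindle may be knocked a few centimetres aside while the robot is not near it.
It also fails if it takes over 210 s, if anything falls off the work surface, if the arm or the gripper's body presses on something with over 40 N, if the wrist force passes 120 N, or if a joint passes its speed limit or range.

## Working session

There is one attempt and no reset: what is moved stays moved. The work goes in short steps, Python scripts to look and compute and a tool call to move; the robot and the scene stay as the last step left them, time stands still between calls to the robot, and variables do not carry over. Pictures are saved under pics/ and viewed, at most 14 in all, crops included, and the job is handed in when it is done.

Besides the shell and the picture viewer there is one more tool, called after "Request:" as name(argument=value, ...) on one line, values as JSON. apply_moves: Moves the arm, as the interface text tells. Its arguments: {"type":"object","properties":{"rows":{"type":"array"},"fingers":{"type":"number"},"grip_force":{"type":"number"}},"required":["rows"]}

```bash
ls; mkdir -p pics; python3 - <<'E'
from bench import bot
import cv2
s=bot.sense(); print(s)
for n in("scene","top","wrist"):
    print(n,bot.get_calibration(n)); 
    if n!="wrist": cv2.imwrite(f"pics/{n}0.png",bot.grab_frame(n))
E
```

```text
pics
{'clock': 0.0, 'joint_pos': array([-1.10102735e+00,  2.13365748e-01, -3.50622280e-02,  1.32348161e+00,
       -1.98266531e-06,  1.57077833e+00]), 'joint_velocities': array([ 0.00042636, -0.00042786, -0.000278  ,  0.00042231, -0.00046292,
        0.00205524]), 'effort': array([-5.66638046e-03, -6.86167288e+01,  4.87113333e+01,  1.76826463e-02,
       -3.77223269e-04,  3.03443244e-05]), 'position': array([ 0.22620067, -0.44556299,  0.2558101 ]), 'eef_rot': array([-5.41116755e-04,  9.72538986e-01,  2.32739362e-01, -1.30504261e-04]), 'wrist_force': array([-0.4985297, -0.0799769,  0.020645 ]), 'torque': array([ 0.0261625 , -0.02022065, -0.02129173]), 'gripper_force': 0.0, 'grip_width': 0.0854493441593153}
scene {'vfov': 48.046077955134905, 'cx': 261.37062010060293, 'cy': 192.10344509250166, 'eye': array([1.31134693, 0.4220969 , 0.99650516]), 'attitude': array([0.4714052 , 0.19520363, 0.32208283, 0.79745553])}
top {'vfov': 46.495813927161635, 'cx': 254.99714112350586, 'cy': 193.55120529372695, 'eye': array([ 3.07550061e-01, -2.79472567e-04,  1.54224041e+00]), 'attitude': array([ 0.71500341,  0.05818552, -0.05896067, -0.69419609])}
wrist {'vfov': 69.2115932426581, 'cx': 254.45833753658746, 'cy': 190.765447951247, 'eye': array([ 0.28955634, -0.4140986 ,  0.37402304]), 'attitude': array([ 0.84379818, -0.1207423 ,  0.07496778, -0.51749952])}
```

```bash
python3 - <<'E'
import cv2
for n in("scene","top"):
    a=cv2.imread(f"pics/{n}0.png"); cv2.imwrite(f"pics/{n}0b.png",cv2.resize(a,(800,600),interpolation=cv2.INTER_CUBIC))
E
```

```text
(no output)
```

View pics/top0b.png

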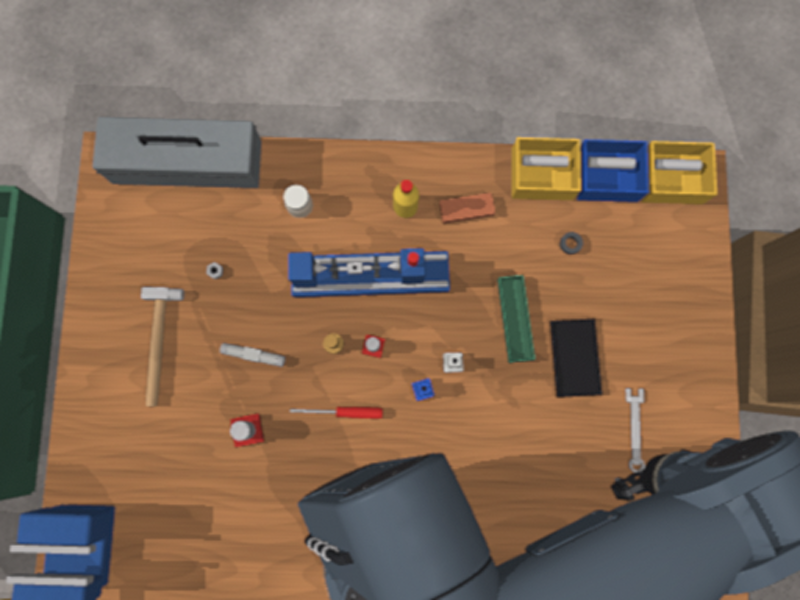

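View pics/scene0b.png

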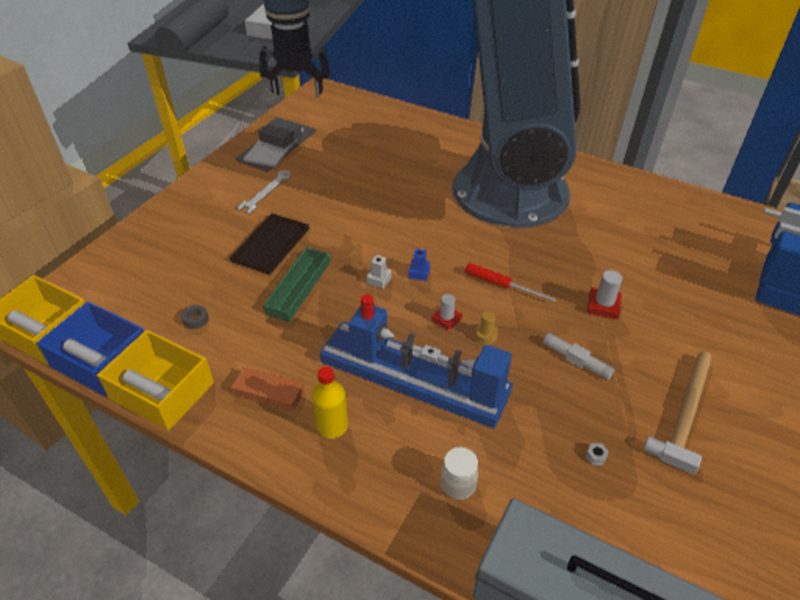

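```bash
cat > h.py <<'E'
import numpy as np, cv2
from bench import bot
from scipy.spatial.transform import Rotation as R
from scipy.optimize import minimize
def cam(n):
    c=bot.get_calibration(n); q=c["attitude"]; f=192/np.tan(np.radians(c["vfov"]/2))
    return dict(R=R.from_quat([q[1],q[2],q[3],q[0]]).as_matrix(),e=np.array(c["eye"]),f=f,cx=c["cx"],cy=c["cy"],c=c)
def proj(c,P):
    p=(np.atleast_2d(P)-c["e"])@c["R"]; return np.c_[c["cx"]+c["f"]*p[:,0]/-p[:,2],c["cy"]-c["f"]*p[:,1]/-p[:,2]]
def unproj(c,rc,z):
    d=c["R"]@np.array([(rc[1]-c["cx"])/c["f"],-(rc[0]-c["cy"])/c["f"],-1]); return (c["e"]+d*(z-c["e"][2])/d[2])
def box(x,y,z0,z1,cx=0,cy=0): return np.array([[cx+a*x/2,cy+b*y/2,z] for a in(-1,1) for b in(-1,1) for z in(z0,z1)])/1000
def cyl(d,z0,z1,n=24):
    t=np.arange(n)*2*np.pi/n; return np.array([[d/2*np.cos(a),d/2*np.sin(a),z] for a in t for z in(z0,z1)])/1000
def bar(d,x0,x1,zc,n=16):
    t=np.arange(n)*2*np.pi/n; return np.array([[x,d/2*np.cos(a),zc+d/2*np.sin(a)] for a in t for x in(x0,x1)])/1000
M=dict(bush=[cyl(44,0,18),cyl(26,18,60)],block=[box(40,40,0,22),box(24,24,22,60)],roller=[cyl(40,0,22),cyl(24,22,60)],
 spindle=[box(44,44,0,14),cyl(28,14,60)],shaft=[bar(24,-70,70,13),box(36,26,0,26)],tap_wrench=[bar(10,-54,54,7),box(30,22,0,14)],
 tool_tray=[box(170,100,0,14)],crate=[box(190,56,0,28)])
def sil(c,parts,x,y,a,z,S=4):
    m=np.zeros((384*S,512*S),np.uint8); Rz=R.from_rotvec([0,0,a]).as_matrix()
    for p in parts:
        q=proj(c,p@Rz.T+[x,y,z]); h=cv2.convexHull((((q+.5)*S-.5)*16).astype(np.int32)); cv2.fillConvexPoly(m,h,1,shift=4)
    return m
def fit(name,obs,x,y,a,z=0,S=4):
    "obs: list of (cam,mask); returns x,y,a,iou"
    big=[(c,cv2.resize(m.astype(np.uint8),None,fx=S,fy=S,interpolation=cv2.INTER_LINEAR)) for c,m in obs]
    def cost(v):
        t=0
        for c,m in big:
            s=sil(c,M[name],v[0],v[1],v[2],z,S); t+=1-(s&m).sum()/max(1,(s|m).sum())
        return t/len(big)
    best=None
    for a0 in ([a] if np.isscalar(a) else a):
        r=minimize(cost,[x,y,a0],method="Nelder-Mead",options=dict(initial_simplex=[[x,y,a0],[x+.01,y,a0],[x,y+.01,a0],[x,y,a0+.25]],maxiter=120,xatol=1e-4,fatol=1e-4))
        if best is None or r.fun<best.fun: best=r
    return [*best.x,1-best.fun]
E
python3 - <<'E'
from h import *
c=cam("top"); cs=cam("scene")
fr=bot.grab_frame("top"); fr=bot.grab_frame("scene")
for n in M:
    for cn,cc in(("top",c),("scene",cs)):
        for d in bot.masks_of(cn,n)[:4]:
            if d["conf"]<.2: continue
            z={"tap_wrench":.084,"tool_tray":.007,"crate":.014,"shaft":.013}.get(n,.025)
            print(n,cn,round(d["conf"],2),np.round(d["point"]),d["mask"].sum(),np.round(unproj(cc,d["point"],z)[:2],3))
for n in("centres","tail_knob","head_tip"):
    for cn,cc in(("top",c),("scene",cs)):
        for d in bot.masks_of(cn,n)[:1]: print(n,cn,round(d["conf"],2),np.round(d["point"]),d["mask"].sum(),np.round(unproj(cc,d["point"],.15)[:2],3))
E
```

```text
bush top 0.49 [130. 189.] 275 [0.783 0.242]
bush top 0.41 [217. 216.] 144 [0.478 0.131]
bush scene 0.74 [211. 312.] 229 [0.472 0.147]
bush scene 0.7 [226. 277.] 192 [0.577 0.083]
block top 0.68 [169. 262.] 386 [ 0.647 -0.02 ]
block top 0.62 [249. 271.] 136 [ 0.375 -0.058]
block top 0.57 [230. 289.] 135 [ 0.438 -0.117]
block scene 0.57 [170. 268.] 230 [ 0.379 -0.055]
block scene 0.49 [172. 241.] 177 [ 0.428 -0.128]
roller top 0.2 [132. 300.] 532 [ 0.788 -0.149]
roller scene 0.57 [258. 213.] 801 [ 0.763 -0.019]
roller scene 0.55 [214. 232.] 784 [ 0.599 -0.058]
roller scene 0.52 [202. 286.] 266 [0.476 0.062]
spindle top 0.72 [176. 239.] 2565 [0.62 0.06]
spindle top 0.61 [274. 160.] 356 [0.281 0.313]
spindle top 0.54 [219. 238.] 175 [0.473 0.056]
spindle scene 0.82 [201. 286.] 208 [0.472 0.06 ]
spindle scene 0.61 [192. 389.] 492 [0.282 0.328]
shaft top 0.69 [229. 159.] 253 [0.431 0.326]
shaft top 0.61 [153. 368.] 106 [ 0.719 -0.393]
shaft scene 0.6 [227. 369.] 463 [0.44  0.318]
shaft scene 0.54 [214. 236.] 760 [ 0.586 -0.052]
tap_wrench top 0.59 [172. 226.] 128 [0.623 0.1  ]
tap_wrench scene 0.61 [223. 274.] 191 [0.616 0.091]
tool_tray top 0.69 [229. 370.] 1480 [ 0.453 -0.396]
tool_tray top 0.67 [171. 261.] 384 [ 0.647 -0.016]
tool_tray scene 0.74 [156. 172.] 1039 [ 0.458 -0.389]
crate top 0.78 [205. 330.] 942 [ 0.531 -0.257]
crate top 0.36 [225. 160.] 241 [0.445 0.324]
crate scene 0.77 [183. 187.] 959 [ 0.548 -0.262]
centres top 0.64 [176. 238.] 2671 [0.597 0.056]
centres scene 0.68 [234. 267.] 4547 [0.707 0.116]
tail_knob top 0.73 [168. 261.] 378 [ 0.623 -0.015]
tail_knob scene 0.59 [212. 234.] 840 [0.683 0.004]
head_tip top 0.7 [176. 238.] 2693 [0.594 0.058]
head_tip scene 0.9 [236. 267.] 4466 [0.711 0.118]
```

```bash
cat >> h.py <<'E'
def centres_parts(t):
    # tail_tip y: head tip at +59.6, gap 179.2-t
    tt=59.6-(179.2-t*1000); 
    k=cyl(22,125,170); k[:,1]+=(tt-52.6)/1000
    return [box(90,350,0,30,0,-30),box(60,50,30,125,0,112),box(60,50,30,125,0,tt-52.6),k,box(37,10,30,98,0,45),box(37,10,30,98,0,-45),
      box(18,27,86,104,0,78),box(18,27,86,104,0,tt-13)]
def fitc(obs,x,y,a,t,S=3):
    big=[(c,cv2.resize(m.astype(np.uint8),None,fx=S,fy=S,interpolation=cv2.INTER_LINEAR)) for c,m in obs]
    def cost(v):
        s_=0
        for c,m in big:
            s=sil(c,centres_parts(v[3]),v[0],v[1],v[2],0,S); s_+=1-(s&m).sum()/max(1,(s|m).sum())
        return s_/len(big)
    v=np.array([x,y,a,t]); r=minimize(cost,v,method="Nelder-Mead",options=dict(initial_simplex=[v]+[v+d for d in np.diag([.01,.01,.06,.015])],maxiter=200,xatol=1e-4,fatol=1e-4))
    return [*r.x,1-r.fun]
E
python3 - <<'E'
from h import *
C={n:cam(n) for n in("top","scene")}
G=dict(bush=(.478,.135,0),block=(.435,-.12,[0,.5,-.5]),spindle=(.473,.057,[0,.4,-.4]),shaft=(.435,.32,[1.4,1.7]),tool_tray=(.453,-.39,[1.5]),crate=(.54,-.26,[1.5,1.7]))
for n,g in G.items():
    both=[]
    for cn in C:
        for d in bot.masks_of(cn,n):
            p=unproj(C[cn],d["point"],.02)
            if np.hypot(p[0]-g[0],p[1]-g[1])<.04:
                both.append((C[cn],d["mask"])); print(n,cn,round(d["conf"],2),np.round(fit(n,[both[-1]],*g),4)); break
    print(n,"both",np.round(fit(n,both,*g),4))
o=[(C[n],bot.masks_of(n,"centres")[0]["mask"]) for n in C]
for oo in (o[:1],o[1:],o): print("centres",np.round(fitc(oo,.62,.06,0,.03),4))
o=[(C[n],bot.masks_of(n,"tap_wrench")[0]["mask"]) for n in C]
for oo in (o[:1],o[1:],o): print("wrench",np.round(fit("tap_wrench",oo,.62,.095,1.57,.077),4))
E
```

```text
bush top 0.41 [ 0.4705  0.1469 -0.0496  0.9358]
bush scene 0.74 [0.4693 0.1439 0.2321 0.9046]
bush both [ 0.4705  0.1457 -0.1006  0.8986]
block top 0.57 [ 0.4351 -0.119   0.0296  0.8583]
block scene 0.49 [ 0.4304 -0.1211  0.4343  0.7505]
block both [ 0.4354 -0.1189  0.1901  0.7749]
spindle top 0.54 [ 0.4663  0.0571 -0.2049  0.9106]
spindle scene 0.82 [ 0.4617  0.0563 -0.0607  0.7418]
spindle both [ 0.4661  0.0572 -0.1985  0.8214]
shaft top 0.69 [0.4387 0.3214 1.3818 0.7882]
shaft scene 0.6 [0.4401 0.319  1.3674 0.9185]
shaft both [0.4393 0.3183 1.3741 0.8493]
tool_tray top 0.69 [ 0.4534 -0.3887  0.079   0.9637]
tool_tray scene 0.74 [ 0.4543 -0.3894  3.2153  0.9319]
tool_tray both [ 0.4539 -0.3889  3.2164  0.9466]
crate top 0.78 [ 0.5359 -0.2553  3.2808  0.9285]
crate scene 0.77 [ 0.5364 -0.2562  3.302   0.9444]
crate both [ 0.5362 -0.2557  3.2853  0.9323]
centres [0.625  0.0985 0.0672 0.0512 0.9111]
centres [0.6252 0.0981 0.0649 0.0483 0.9279]
centres [0.625  0.0985 0.0654 0.0507 0.9191]
wrench [0.6249 0.1    1.6002 0.8417]
wrench [0.6238 0.0986 1.6212 0.7904]
wrench [0.6241 0.0997 1.6186 0.8026]
```

Candidates in the top view (800x600 picture), each with its pixel:
- **Tap wrench:** the grey bar on the rests at (355,268). Look-alikes are the open spanner at (636,430) and the screwdriver at (340,411).
- **Shaft:** (252,355). Look-alikes are the bars in the bins at (546,160), (613,162) and (680,164), and the hammer at (155,345).
- **Block:** the aluminium one at (453,362), not the blue one at (423,390).
- **Spindle:** the small one at (373,345), not the big one at (245,430).
- **Bush:** (333,343).
- **Roller:** absent.

I start with the wrench, and check it in a wrist crop first.

Request:
apply_moves(rows=[[[28,38,0,0,0,0.13],[56,76,0,0,0,0.26],[84,114,0,0,0,0.39],[112,152,0,0,0,0.52],[140,190,0,0,0,0.65]]], fingers=60)

```text
clock: 2.6
position: [0.3671, -0.2542, 0.2565]
eef_rot: [0.0, 0.846, 0.533, 0.0]
wrist_force: [0.7, -0.7, 0.4]
grip_width: 0.06
gripper_force: 0.0
```

Request:
apply_moves(rows=[[[28,38,0,0,0,0.13],[56,76,0,0,0,0.26],[84,114,0,0,0,0.39],[112,152,0,0,0,0.516],[140,190,0,0,0,0.516]]])

```text
clock: 3.1
position: [0.5072, -0.0639, 0.2564]
eef_rot: [0.0, 0.682, 0.731, 0.0]
wrist_force: [0.8, -1.6, -0.9]
grip_width: 0.06
gripper_force: 0.0
```

Request:
apply_moves(rows=[[[28,38,0,0,0,0],[56,76,0,0,0,0],[84,114,0,0,0,0],[112,152,0,0,0,0],[118,166,0,0,0,0]]])

```text
clock: 3.6
position: [0.6259, 0.1037, 0.255]
eef_rot: [-0.0, 0.683, 0.731, -0.0]
wrist_force: [0.8, -0.9, 0.6]
grip_width: 0.0599
gripper_force: 0.0
```

```bash
python3 - <<'E'
from h import *
s=bot.sense(); print(s["position"],s["eef_rot"],s["joint_pos"],s["wrist_force"],s["clock"])
im=bot.grab_frame("wrist"); c=cam("wrist"); print(c["e"],c["R"][:,2])
cv2.imwrite("pics/w1.png",im)
d=bot.masks_of("wrist","tap_wrench")[0]
print(d["conf"],d["point"],fit("tap_wrench",[(c,d["mask"])],.624,.1,1.62,.077,2))
d=bot.masks_of("wrist","centres")[0]
print(d["conf"],fitc([(c,d["mask"])],.625,.0985,.065,.05,2))
E
```

```text
[0.62590825 0.10366708 0.25502172] [-3.99148886e-04  6.82821151e-01  7.30585451e-01 -1.21172827e-04] [1.63914305e-01 5.08307408e-01 3.84517943e-01 1.44768547e+00
 4.85281633e-04 1.66714869e+00] [ 0.81915835 -0.85624777  0.63555011] 3.6
[0.62047391 0.17471527 0.37314824] [-0.01787501  0.27955325  0.95996378]
0.96 [181.2, 254.1] [np.float64(0.6225979734251575), np.float64(0.09835554894118383), np.float64(1.642832274797581), np.float64(0.9243949832185127)]
0.88 [np.float64(0.6226522217806538), np.float64(0.09629559887933543), np.float64(0.0679615950780551), np.float64(0.06147788305416313), np.float64(0.8961178492980613)]
```

View pics/w1.png

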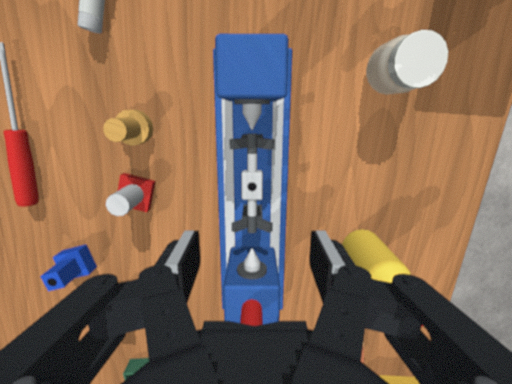

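The crop shows the tap wrench body at pixel (252,184), lying across both rests, with the tail tip at (252,250). This is the right one, so I descend and grip it.

Request:
apply_moves(rows=[[[-1,-2,-40,0,0,0.01],[-1,-2,-80,0,0,0.01],[-1,-2,-120,0,0,0.01],[-1,-2,-150,0,0,0.01],[-1,-2,-150,0,0,0.01]]])

```text
clock: 4.25
position: [0.6205, 0.0966, 0.1028]
eef_rot: [-0.002, 0.681, 0.733, -0.003]
wrist_force: [-0.1, -0.3, -0.1]
grip_width: 0.0603
gripper_force: 0.0
```

Request:
apply_moves(rows=[[[0,0,-7,0,0,0],[0,0,-14,0,0,0],[0,0,-14,0,0,0]]])

```text
clock: 4.55
position: [0.6236, 0.098, 0.0928]
eef_rot: [0.0, 0.68, 0.733, 0.0]
wrist_force: [0.2, 0.4, -0.2]
grip_width: 0.06
gripper_force: 0.0
```

Request:
apply_moves(rows=[[[0,0,0,0,0,0],[0,0,0,0,0,0],[0,0,0,0,0,0],[0,0,0,0,0,0],[0,0,0,0,0,0]]], fingers=10, grip_force=50)

```text
clock: 5.05
position: [0.6232, 0.0982, 0.0929]
eef_rot: [0.0, 0.68, 0.733, 0.0]
wrist_force: [-4.0, -0.4, 5.7]
grip_width: 0.021
gripper_force: 48.6
```

The tips reach about 9 mm below the wrench underside, so I re-grip it higher. That lets it be set down on the tray floor.

Request:
apply_moves(rows=[[[0,0,0,0,0,0],[0,0,4,0,0,0],[0,0,8,0,0,0],[0,0,8,0,0,0]]], fingers=40)

```text
clock: 5.45
position: [0.6238, 0.0983, 0.1012]
eef_rot: [0.0, 0.68, 0.733, 0.0]
wrist_force: [0.0, -0.3, -0.7]
grip_width: 0.0399
gripper_force: 0.0
```

Request:
apply_moves(rows=[[[0,0,0,0,0,0],[0,0,0,0,0,0],[0,0,0,0,0,0],[0,0,0,0,0,0]]], fingers=10)

```text
clock: 5.85
position: [0.6232, 0.0982, 0.1005]
eef_rot: [-0.0, 0.68, 0.733, -0.0]
wrist_force: [-3.3, 0.5, 5.5]
grip_width: 0.0205
gripper_force: 48.7
```

Request:
apply_moves(rows=[[[0,0,20,0,0,0],[0,0,55,0,0,0],[0,0,90,0,0,0],[0,0,125,0,0,0],[0,0,140,0,0,0]]])

```text
clock: 6.35
position: [0.6241, 0.0983, 0.2436]
eef_rot: [0.001, 0.68, 0.733, 0.001]
wrist_force: [1.2, 0.4, -1.5]
grip_width: 0.0204
gripper_force: 49.3
```

Request:
apply_moves(rows=[[[-14,-40,0,0,0,-0.13],[-28,-80,0,0,0,-0.26],[-42,-120,0,0,0,-0.39],[-57,-162,0,0,0,-0.52],[-71,-203,0,0,0,-0.65]]])

```text
clock: 6.85
position: [0.5513, -0.1063, 0.2401]
eef_rot: [-0.0, 0.88, 0.475, -0.0]
wrist_force: [1.0, -1.2, -0.8]
grip_width: 0.0208
gripper_force: 49.4
```

Request:
apply_moves(rows=[[[-14,-40,0,0,0,-0.13],[-28,-80,0,0,0,-0.26],[-42,-120,0,0,0,-0.39],[-57,-162,0,0,0,-0.52],[-71,-203,0,0,0,-0.65]]])

```text
clock: 7.35
position: [0.4803, -0.3094, 0.2402]
eef_rot: [-0.0, 0.986, 0.169, -0.0]
wrist_force: [1.9, 0.2, -1.1]
grip_width: 0.0208
gripper_force: 49.4
```

Request:
apply_moves(rows=[[[-14,-40,0,0,0,-0.13],[-28,-81,0,0,0,-0.259],[-28,-81,0,0,0,-0.259]]])

```text
clock: 7.65
position: [0.4512, -0.3929, 0.2395]
eef_rot: [0.0, 0.999, 0.039, -0.001]
wrist_force: [0.1, 1.2, -0.8]
grip_width: 0.0206
gripper_force: 49.5
```

```bash
python3 - <<'E'
from h import *
s=bot.sense(); print(s["position"],s["eef_rot"],s["joint_pos"],s["wrist_force"],s["clock"],s["grip_width"])
im=bot.grab_frame("wrist"); c=cam("wrist"); cv2.imwrite("pics/w2.png",im)
for n,g in(("tool_tray",(.454,-.389,.077)),("crate",(.536,-.256,.144))):
  for d in bot.masks_of("wrist",n)[:1]: print(n,d["conf"],d["point"],d["mask"].sum(),np.round(fit(n,[(c,d["mask"])],*g,0,2),4))
E
```

```text
[ 0.45121034 -0.39285731  0.23952743] [ 2.05038986e-04  9.99244941e-01  3.88483072e-02 -5.60882328e-04] [-7.15856482e-01  4.24730494e-01  2.16216808e-01  1.36281887e+00
 -1.06722773e-03  2.34802027e+00] [ 0.08082033  1.23293388 -0.82918034] 7.65 0.020626018618861004
tool_tray 0.65 [147.9, 251.6] 8622 [ 0.4536 -0.3897  0.0849  0.7987]
crate 0.85 [84.2, 140.2] 9860 [ 0.5346 -0.2559  0.1433  0.9846]
```

View pics/w2.png

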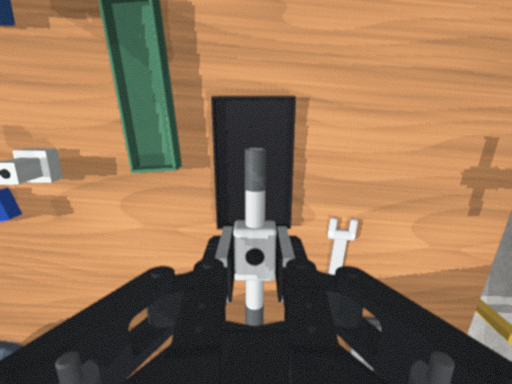

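The wrench is held square in the fingers, and the tray lies below it at (254,165). I lower it to the tray floor and release.

Request:
apply_moves(rows=[[[2,4,-45,0,0,0],[2,4,-90,0,0,0],[2,4,-135,0,0,0],[2,4,-175,0,0,0],[2,4,-190,0,0,0]]])

```text
clock: 8.3
position: [0.4542, -0.3819, 0.0465]
eef_rot: [-0.002, 0.999, 0.045, -0.002]
wrist_force: [-0.7, 0.6, -1.7]
grip_width: 0.0205
gripper_force: 49.5
```

Request:
apply_moves(rows=[[[0,0,-6,0,0,0],[0,0,-12,0,0,0],[0,0,-18,0,0,0],[0,0,-20,0,0,0],[0,0,-20,0,0,0]]])

```text
clock: 8.8
position: [0.4556, -0.3849, 0.0306]
eef_rot: [0.0, 0.999, 0.043, 0.0]
wrist_force: [0.1, -0.5, -2.4]
grip_width: 0.021
gripper_force: 49.5
```

Request:
apply_moves(rows=[[[0,0,0,0,0,0],[0,0,0,0,0,0],[0,0,15,0,0,0],[0,0,50,0,0,0],[0,0,95,0,0,0]]], fingers=60)

```text
clock: 9.3
position: [0.4545, -0.3841, 0.1253]
eef_rot: [-0.001, 0.999, 0.043, -0.001]
wrist_force: [0.7, -0.6, -0.3]
grip_width: 0.06
gripper_force: 0.0
```

Request:
apply_moves(rows=[[[0,0,45,0,0,0],[0,0,90,0,0,0],[0,0,130,0,0,0],[18,36,140,0,0,0],[36,72,140,0,0,0]]])

```text
clock: 9.8
position: [0.4922, -0.3131, 0.268]
eef_rot: [0.001, 0.999, 0.042, 0.002]
wrist_force: [0.6, 0.5, -0.4]
grip_width: 0.06
gripper_force: 0.0
```

```bash
python3 - <<'E'
from h import *
s=bot.sense(); print(s["position"],s["joint_pos"])
c={n:cam(n) for n in("top","wrist")}
im=bot.grab_frame("wrist"); c["wrist"]=cam("wrist"); bot.grab_frame("top")
for n in c:
  d=bot.masks_of(n,"tap_wrench")
  for e in d[:2]: print(n,e["conf"],e["point"],unproj(c[n],e["point"],.01))
  d=[e for e in d if np.hypot(*(unproj(c[n],e["point"],.01)-[.455,-.388,.01])[:2])<.05]
  if d: print(np.round(fit("tap_wrench",[(c[n],d[0]["mask"])],.455,-.386,.08,.004,2),4))
d=bot.masks_of("top","centres")[0]
print(d["conf"],np.round(fitc([(c["top"],d["mask"])],.625,.0985,.066,.05),4))
E
```

```text
[ 0.49219152 -0.3131372   0.26799684] [-5.66650180e-01  3.85849995e-01  2.30075367e-01  1.41058137e+00
  6.07735762e-05  2.49043320e+00]
wrist 0.74 [193.4, 302.6] [ 0.45850393 -0.3796214   0.01      ]
[ 0.4562 -0.3797  0.0778  0.8924]
0.69 [0.6243 0.0987 0.0597 0.052  0.9642]
```

The wrench lies flat in the tray. Next is the tailstock knob.

Request:
apply_moves(rows=[[[20,41,0,0,0,0],[40,82,0,0,0,0],[60,124,0,0,0,0],[80,165,0,0,0,0],[100,206,0,0,0,0]]])

```text
clock: 10.55
position: [0.5917, -0.1063, 0.2653]
eef_rot: [0.0, 0.999, 0.043, 0.0]
wrist_force: [0.3, -0.4, 0.5]
grip_width: 0.06
gripper_force: 0.0
```

Request:
apply_moves(rows=[[[20,41,0,0,0,-0.012],[39,83,0,0,0,-0.012],[39,83,0,0,0,-0.012]]])

```text
clock: 10.85
position: [0.6317, -0.0202, 0.2644]
eef_rot: [-0.0, 0.999, 0.039, -0.0]
wrist_force: [0.2, -0.8, -0.7]
grip_width: 0.06
gripper_force: 0.0
```

```bash
python3 - <<'E'
from h import *
s=bot.sense(); print(s["position"],s["joint_pos"])
im=bot.grab_frame("wrist"); c=cam("wrist"); cv2.imwrite("pics/w3.png",im)
k=proj(c,[[.6315,-.024,.17],[.6315,-.024,.125]]); print(k)
E
```

```text
[ 0.63172887 -0.02023345  0.26437968] [-3.24349503e-02  5.03695446e-01  4.00689597e-01  1.46841088e+00
  9.07406866e-04  3.03110020e+00]
[[255.53565759 200.40148911]
 [255.38861434 185.60871798]]
```

View pics/w3.png

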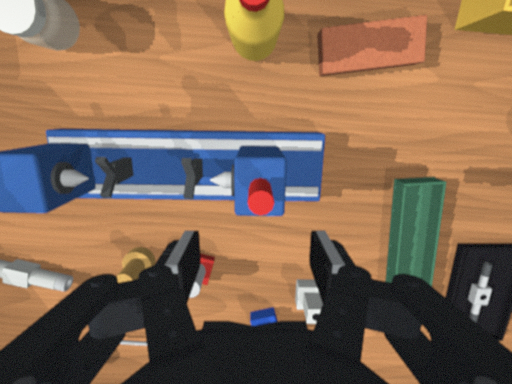

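The picture shows the knob top at about (261,205), so the knob is near (0.629, -0.028). The wrench rests in the tray at (481,295). I go down around the knob.

Request:
apply_moves(rows=[[[-3,-7,0,0,0,0],[-3,-7,-40,0,0,0],[-3,-7,-80,0,0,0],[-3,-7,-106,0,0,0],[-3,-7,-106,0,0,0]]])

```text
clock: 11.4
position: [0.6247, -0.0331, 0.1561]
eef_rot: [-0.0, 0.999, 0.036, -0.003]
wrist_force: [-0.7, 0.4, 1.3]
grip_width: 0.0598
gripper_force: 0.0
```

Request:
apply_moves(rows=[[[0,0,0,0,0,0],[0,0,0,0,0,0],[0,0,0,0,0,0],[0,0,0,0,0,0],[0,0,0,0,0,0]]], fingers=15, grip_force=60)

```text
clock: 11.9
position: [0.6283, -0.031, 0.1616]
eef_rot: [0.0, 0.999, 0.037, 0.002]
wrist_force: [-3.1, 0.2, 8.3]
grip_width: 0.0208
gripper_force: 58.4
```

Request:
apply_moves(rows=[[[0.6,-9,0,0,0,0],[1.2,-18,0,0,0,0],[1.8,-27,0,0,0,0],[2.4,-36,0,0,0,0],[2.6,-40,0,0,0,0]]])

```text
clock: 12.4
position: [0.6308, -0.0713, 0.1616]
eef_rot: [-0.0, 0.999, 0.037, 0.002]
wrist_force: [-2.8, 3.6, 8.3]
grip_width: 0.0205
gripper_force: 58.8
```

Request:
apply_moves(rows=[[[0,0,0,0,0,0],[0.1,-2,0,0,0,0],[0.2,-4,0,0,0,0],[0.2,-4,0,0,0,0]]])

```text
clock: 12.8
position: [0.6311, -0.0751, 0.1617]
eef_rot: [0.0, 0.999, 0.037, 0.002]
wrist_force: [-1.7, 1.5, 8.5]
grip_width: 0.0203
gripper_force: 58.8
```

Request:
apply_moves(rows=[[[0,0,0,0,0,0],[0,0,0,0,0,0],[0,0,30,0,0,0],[0,0,65,0,0,0],[0,0,90,0,0,0]]], fingers=50)

```text
clock: 13.3
position: [0.6304, -0.0749, 0.2519]
eef_rot: [0.0, 0.999, 0.037, 0.001]
wrist_force: [0.3, -0.6, 0.9]
grip_width: 0.05
gripper_force: 0.0
```

Request:
apply_moves(rows=[[[-20,40,0,0,0,0.13],[-40,80,0,0,0,0.26],[-60,120,0,0,0,0.39],[-80,160,0,0,0,0.52],[-100,200,0,0,0,0.65]]])

```text
clock: 13.8
position: [0.5293, 0.1265, 0.2498]
eef_rot: [0.0, 0.934, 0.357, 0.0]
wrist_force: [0.5, 0.2, -0.2]
grip_width: 0.0501
gripper_force: 0.0
```

Request:
apply_moves(rows=[[[-20,40,0,0,0,0.13],[-40,80,0,0,0,0.26],[-60,120,0,0,0,0.39],[-80,160,0,0,0,0.52],[-92,193,-10,0,0,0.66]]])

```text
clock: 14.3
position: [0.4372, 0.3204, 0.2408]
eef_rot: [0.0, 0.768, 0.641, 0.001]
wrist_force: [1.4, -0.2, -1.0]
grip_width: 0.0499
gripper_force: 0.0
```

Request:
apply_moves(rows=[[[0,0,0,0,0,0],[0,0,0,0,0,0]]])

```text
clock: 14.5
position: [0.4379, 0.3186, 0.2394]
eef_rot: [0.0, 0.769, 0.639, -0.0]
wrist_force: [-0.3, -0.4, 0.0]
grip_width: 0.05
gripper_force: 0.0
```

```bash
cat >> h.py <<'E'
def look(name,g,z=0,S=2):
    "fit name near guess in a fresh wrist picture"
    bot.grab_frame("wrist"); c=cam("wrist"); out=None
    for d in bot.masks_of("wrist",name):
        p=unproj(c,d["point"],z+.02)
        print(name,round(d["conf"],2),np.round(d["point"]),d["mask"].sum(),np.round(p[:2],3))
        if out is None and np.hypot(p[0]-g[0],p[1]-g[1])<.06: out=fit(name,[(c,d["mask"])],*g,z,S); print("  fit",np.round(out,4))
    return out
E
python3 - <<'E'
from h import *
s=bot.sense(); print(s["position"],s["eef_rot"],s["joint_pos"])
look("shaft",(.4393,.3183,1.374))
c=cam("top"); bot.grab_frame("top"); d=bot.masks_of("top","centres")[0]
print(d["conf"],np.round(fitc([(c,d["mask"])],.6243,.0985,.06,.0),4))
E
```

```text
[0.43785997 0.31864562 0.23943894] [ 1.45475018e-04  7.69482979e-01  6.38667302e-01 -2.58524455e-05] [ 6.29255543e-01  3.02436604e-01  4.05745366e-02  1.30896739e+00
 -2.93645014e-04  2.38531803e+00]
shaft 0.63 [163. 258.] 2220 [0.444 0.324]
  fit [0.438  0.3172 1.393  0.9508]
0.88 [0.6243 0.0984 0.0653 0.0041 0.9335]
```

Request:
apply_moves(rows=[[[0,-1.5,-45,0,0,0.007],[0,-1.5,-90,0,0,0.007],[0,-1.5,-135,0,0,0.007],[0,-1.5,-175,0,0,0.007],[0,-1.5,-190,0,0,0.007]]])

```text
clock: 15.2
position: [0.4369, 0.3146, 0.0459]
eef_rot: [-0.0, 0.768, 0.64, -0.002]
wrist_force: [0.6, -0.7, 1.6]
grip_width: 0.0499
gripper_force: 0.0
```

Request:
apply_moves(rows=[[[0,0,-7,0,0,0],[0,0,-14,0,0,0],[0,0,-21,0,0,0],[0,0,-21,0,0,0]]])

```text
clock: 15.6
position: [0.4383, 0.3166, 0.0283]
eef_rot: [0.0, 0.768, 0.641, 0.0]
wrist_force: [-0.5, -0.3, -0.7]
grip_width: 0.05
gripper_force: 0.0
```

Request:
apply_moves(rows=[[[0,0,0,0,0,0],[0,0,0,0,0,0],[0,0,0,0,0,0],[0,0,0,0,0,0],[0,0,0,0,0,0]]], fingers=12, grip_force=70)

```text
clock: 16.1
position: [0.4386, 0.317, 0.0292]
eef_rot: [0.0, 0.767, 0.641, 0.001]
wrist_force: [-0.9, -0.7, 6.8]
grip_width: 0.0246
gripper_force: 69.8
```

Request:
apply_moves(rows=[[[0,0,30,0,0,0],[0,0,75,0,0,0],[0,0,120,0,0,0],[0,0,165,0,0,0],[0,0,210,0,0,0]]])

```text
clock: 16.6
position: [0.4377, 0.3164, 0.2405]
eef_rot: [0.0, 0.767, 0.641, 0.0]
wrist_force: [2.2, 0.4, -4.5]
grip_width: 0.0244
gripper_force: 70.1
```

Request:
apply_moves(rows=[[[28,-36,0,0,0,0.05],[56,-72,0,0,0,0.1],[84,-108,0,0,0,0.15],[112,-143,0,0,0,0.2],[140,-178,0,0,0,0.243]]])

```text
clock: 17.1
position: [0.5789, 0.1371, 0.2386]
eef_rot: [0.0, 0.683, 0.73, 0.0]
wrist_force: [1.2, 1.2, -4.9]
grip_width: 0.0242
gripper_force: 70.0
```

Request:
apply_moves(rows=[[[28,-36,0,0,0,0],[46,-56.5,0,0,0,0],[46,-56.5,-40,0,0,0],[46,-56.5,-80,0,0,0],[46,-56.5,-80,0,0,0]]])

```text
clock: 17.6
position: [0.6211, 0.0815, 0.1532]
eef_rot: [-0.003, 0.684, 0.729, -0.003]
wrist_force: [-1.3, -0.7, -4.7]
grip_width: 0.0244
gripper_force: 70.3
```

```bash
python3 - <<'E'
from h import *
s=bot.sense(); print(s["position"],s["eef_rot"],s["wrist_force"],s["grip_width"])
im=bot.grab_frame("wrist"); c=cam("wrist"); cv2.imwrite("pics/w4.png",im)
th=2*np.arctan2(s["eef_rot"][2],s["eef_rot"][1]); print(th)
d=bot.masks_of("wrist","shaft"); z=s["position"][2]-.0162-.013
for e in d[:2]: print(e["conf"],e["point"])
print(np.round(fit("shaft",[(c,d[0]["mask"])],s["position"][0],s["position"][1],th,z,2),4))
E
```

```text
[0.62105244 0.08152025 0.15322905] [-0.00283024  0.68428153  0.72920434 -0.00343705] [-1.3436809  -0.68296822 -4.69410491] 0.024408344127502223
1.6343380882230292
0.73 [216.0, 256.6]
[0.6219 0.0828 1.634  0.8606]
```

View pics/w4.png

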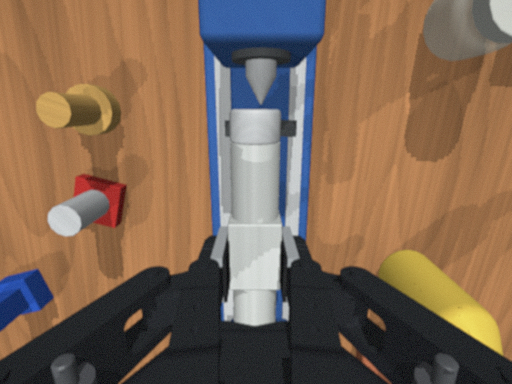

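Request:
apply_moves(rows=[[[0,0,0,0,0,0],[0,0,0,0,0,0]]])

```text
clock: 17.9
position: [0.6252, 0.0825, 0.1607]
eef_rot: [0.001, 0.684, 0.729, 0.001]
wrist_force: [-0.1, 0.4, -3.6]
grip_width: 0.0248
gripper_force: 70.3
```

```bash
python3 - <<'E'
from h import *
s=bot.sense(); print(s["position"],s["eef_rot"])
im=bot.grab_frame("wrist"); c=cam("wrist")
th=2*np.arctan2(s["eef_rot"][2],s["eef_rot"][1]); z=s["position"][2]-.0162
# overlay predictions: shaft end, tip (camera estimates), headstock face
P=s["position"]; u=np.array([np.cos(th),np.sin(th),0])
for v in (c,): print("pred shaft end",proj(v,np.r_[P[:2],z]+.07*u))
C0=np.array([.624,.0985]);a=.0654
print("pred tip",proj(c,[C0[0]-.0596*np.sin(a),C0[1]+.0596*np.cos(a),.095]))
cv2.imwrite("pics/w5.png",cv2.resize(im[60:260,160:360],(800,800),interpolation=cv2.INTER_CUBIC)[:600])
E
```

```text
[0.62521134 0.08251857 0.16065332] [0.0010718  0.68401382 0.72946714 0.00127942]
pred shaft end [[255.93811662 110.98637193]]
pred tip [[254.96411122 101.23605922]]
```

View pics/w5.png

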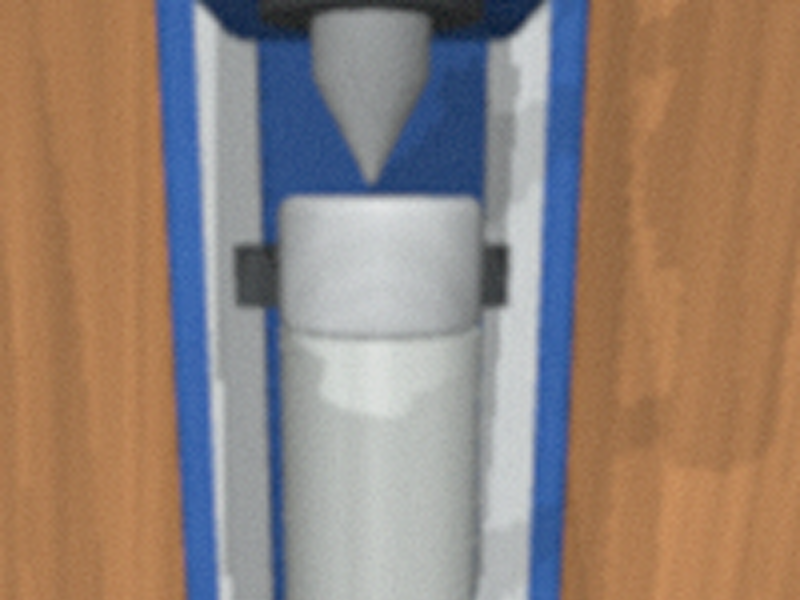

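In the crop the tip is at (253,106), the shaft end at (255,109) and the rest centre at column 253. The shaft should go about 1 mm less in x and 6 mm further towards the tailstock before I lower it.

Request:
apply_moves(rows=[[[-1,-6,0,0,0,0],[-1,-6,-15,0,0,0],[-1,-6,-30,0,0,0],[-1,-6,-42,0,0,0],[-1,-6,-42,0,0,0]]])

```text
clock: 18.45
position: [0.6223, 0.0759, 0.1149]
eef_rot: [-0.001, 0.684, 0.729, -0.001]
wrist_force: [-0.8, 0.0, -3.7]
grip_width: 0.0244
gripper_force: 70.4
```

Request:
apply_moves(rows=[[[0,0,-2,0,0,0],[0,0,-4,0,0,0],[0,0,-4,0,0,0]]])

```text
clock: 18.75
position: [0.6233, 0.0762, 0.1126]
eef_rot: [0.0, 0.684, 0.729, 0.0]
wrist_force: [1.2, -0.5, -3.5]
grip_width: 0.0245
gripper_force: 70.4
```

Request:
apply_moves(rows=[[[0,0,-1,0,0,0],[0,0,-2,0,0,0],[0,0,-2,0,0,0]]])

```text
clock: 19.05
position: [0.6237, 0.0762, 0.1108]
eef_rot: [0.001, 0.684, 0.729, 0.001]
wrist_force: [3.1, 0.3, 0.8]
grip_width: 0.0247
gripper_force: 71.2
```

Request:
apply_moves(rows=[[[0,0,0,0,0,0],[0,0,0,0,0,0],[0,0,20,0,0,0],[0,0,60,0,0,0],[0,0,100,0,0,0]]], fingers=50)

```text
clock: 19.55
position: [0.6224, 0.0761, 0.2112]
eef_rot: [-0.001, 0.684, 0.729, -0.001]
wrist_force: [1.5, 0.7, 1.1]
grip_width: 0.0502
gripper_force: 0.0
```

Request:
apply_moves(rows=[[[0,0,40,0,0,0],[0,0,40,0,0,0]]])

```text
clock: 19.75
position: [0.6248, 0.0764, 0.256]
eef_rot: [0.002, 0.684, 0.729, 0.003]
wrist_force: [0.9, 0.0, -0.1]
grip_width: 0.05
gripper_force: 0.0
```

```bash
python3 - <<'E'
from h import *
s=bot.sense(); print(s["position"],s["wrist_force"])
im=bot.grab_frame("wrist"); c=cam("wrist")
d=bot.masks_of("wrist","shaft"); print(d[0]["conf"],d[0]["point"])
print(np.round(fit("shaft",[(c,d[0]["mask"])],.624,.0765,1.634,.081,2),4))
cv2.imwrite("pics/w6.png",im)
c=cam("top"); bot.grab_frame("top"); d=bot.masks_of("top","bush")
E
```

```text
[0.62483098 0.07641201 0.25603656] [ 0.88564455  0.02487479 -0.13320751]
0.95 [175.0, 257.3]
[0.6229 0.0781 1.6374 0.948 ]
```

View pics/w6.png

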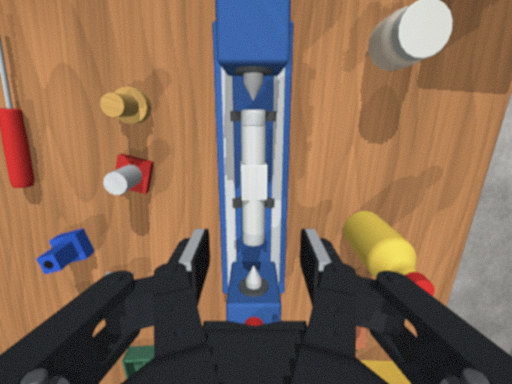

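The shaft lies in the rests, from (253,110) to (253,245), clear of both tips. I go back to the knob and slide the tailstock up.

Request:
apply_moves(rows=[[[0,-14,0,0,0,-0.14],[1,-28,0,0,0,-0.28],[2,-42,0,0,0,-0.42],[2,-56,0,0,0,-0.56],[3,-70,0,0,0,-0.7]]])

```text
clock: 20.45
position: [0.6255, 0.0056, 0.2489]
eef_rot: [-0.001, 0.894, 0.448, -0.001]
wrist_force: [0.9, 1.1, -0.5]
grip_width: 0.0502
gripper_force: 0.0
```

Request:
apply_moves(rows=[[[1,-14,0,0,0,-0.14],[2,-28,0,0,0,-0.28],[2,-42,0,0,0,-0.42],[3,-56,0,0,0,-0.56],[3,-70,0,0,0,-0.7]]])

```text
clock: 20.95
position: [0.6286, -0.0643, 0.2488]
eef_rot: [-0.0, 0.993, 0.114, -0.001]
wrist_force: [-0.2, -0.3, 0.9]
grip_width: 0.05
gripper_force: 0.0
```

Request:
apply_moves(rows=[[[0.5,-11,0,0,0,-0.14],[0.5,-11,0,0,0,-0.171],[0.5,-11,-30,0,0,-0.171],[0.5,-11,-60,0,0,-0.171]]])

```text
clock: 21.35
position: [0.6294, -0.0749, 0.1887]
eef_rot: [-0.0, 0.999, 0.032, -0.0]
wrist_force: [0.7, 0.1, -0.5]
grip_width: 0.05
gripper_force: 0.0
```

Request:
apply_moves(rows=[[[0,0,-20,0,0,0],[0,0,-34,0,0,0],[0,0,-34,0,0,0]]])

```text
clock: 21.65
position: [0.6277, -0.0746, 0.1531]
eef_rot: [-0.0, 0.999, 0.032, -0.003]
wrist_force: [-1.0, -0.6, -0.4]
grip_width: 0.05
gripper_force: 0.0
```

Request:
apply_moves(rows=[[[0,0,0,0,0,0],[0,0,0,0,0,0],[0,0,0,0,0,0],[0,0,0,0,0,0]]], fingers=15, grip_force=80)

```text
clock: 22.05
position: [0.6299, -0.0749, 0.1572]
eef_rot: [0.0, 0.999, 0.032, 0.001]
wrist_force: [-2.1, -0.7, 6.1]
grip_width: 0.0204
gripper_force: 78.1
```

Request:
apply_moves(rows=[[[-0.4,6,0,0,0,0],[-0.8,12,0,0,0,0],[-1.2,18,0,0,0,0],[-1.6,24,0,0,0,0],[-2,30,0,0,0,0]]])

```text
clock: 22.55
position: [0.628, -0.0453, 0.1572]
eef_rot: [0.001, 1.0, 0.032, 0.001]
wrist_force: [-2.0, -5.0, 5.9]
grip_width: 0.0201
gripper_force: 78.5
```

Request:
apply_moves(rows=[[[-0.2,3,0,0,0,0],[-0.4,6,0,0,0,0],[-0.6,9,0,0,0,0],[-0.8,12,0,0,0,0],[-1,15,0,0,0,0]]])

```text
clock: 23.05
position: [0.6271, -0.0305, 0.1572]
eef_rot: [0.001, 0.999, 0.032, 0.001]
wrist_force: [-2.0, -6.4, 6.0]
grip_width: 0.0204
gripper_force: 78.5
```

Request:
apply_moves(rows=[[[-0.1,2,0,0,0,0],[-0.3,4,0,0,0,0],[-0.4,6,0,0,0,0],[-0.5,8,0,0,0,0],[-0.5,8,0,0,0,0]]])

```text
clock: 23.55
position: [0.6265, -0.0222, 0.1572]
eef_rot: [0.001, 0.999, 0.032, 0.001]
wrist_force: [-2.8, -4.0, 6.4]
grip_width: 0.0201
gripper_force: 78.5
```

Request:
apply_moves(rows=[[[-0.1,1,0,0,0,0],[-0.1,2,0,0,0,0],[-0.2,3,0,0,0,0],[-0.2,3,0,0,0,0]]])

```text
clock: 23.95
position: [0.6263, -0.0194, 0.1572]
eef_rot: [0.001, 0.999, 0.032, 0.001]
wrist_force: [-2.0, -5.6, 6.7]
grip_width: 0.0201
gripper_force: 78.6
```

Request:
apply_moves(rows=[[[0,1,0,0,0,0],[-0.1,2,0,0,0,0],[-0.1,2,0,0,0,0]]])

```text
clock: 24.25
position: [0.6262, -0.0174, 0.1572]
eef_rot: [0.001, 0.999, 0.032, 0.001]
wrist_force: [-2.0, -3.6, 6.3]
grip_width: 0.0202
gripper_force: 78.6
```

```bash
python3 - <<'E'
from h import *
print(bot.sense()["wrist_force"])
im=bot.grab_frame("scene"); cv2.imwrite("pics/s7.png",cv2.resize(im[170:290,190:350],(800,600),interpolation=cv2.INTER_CUBIC))
E
```

```text
[-1.99862362 -3.64085387  6.31684479]
```

View pics/s7.png

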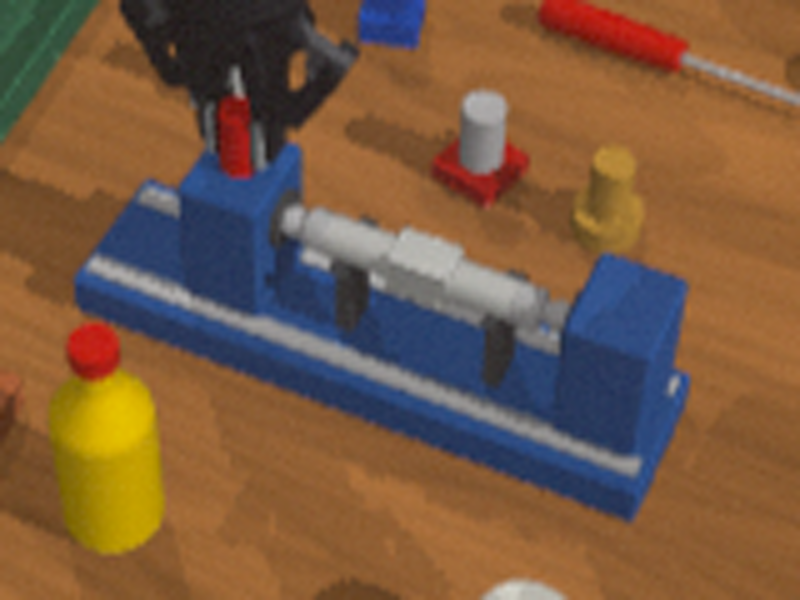

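Both points have entered the bores. I keep pushing gently until the force rises.

Request:
apply_moves(rows=[[[0,0.5,0,0,0,0],[0,1,0,0,0,0],[-0.1,1.5,0,0,0,0],[-0.1,1.5,0,0,0,0]]])

```text
clock: 24.7
position: [0.6261, -0.0161, 0.1572]
eef_rot: [0.001, 1.0, 0.032, 0.001]
wrist_force: [-1.7, -5.8, 5.7]
grip_width: 0.0204
gripper_force: 78.5
```

Request:
apply_moves(rows=[[[0,0.5,0,0,0,0],[0,1,0,0,0,0],[-0.1,1,0,0,0,0]]])

```text
clock: 25.0
position: [0.6261, -0.0152, 0.1572]
eef_rot: [0.001, 1.0, 0.032, 0.001]
wrist_force: [-1.4, -6.2, 5.5]
grip_width: 0.0203
gripper_force: 78.6
```

Request:
apply_moves(rows=[[[0,0.5,0,0,0,0],[0,1,0,0,0,0],[0,1,0,0,0,0]]])

```text
clock: 25.3
position: [0.626, -0.0144, 0.1572]
eef_rot: [0.001, 1.0, 0.031, 0.001]
wrist_force: [-1.2, -9.0, 5.7]
grip_width: 0.0199
gripper_force: 78.6
```

Request:
apply_moves(rows=[[[0,0.5,0,0,0,0],[0,1,0,0,0,0],[0,1,0,0,0,0]]])

```text
clock: 25.6
position: [0.626, -0.0139, 0.1572]
eef_rot: [0.001, 1.0, 0.031, 0.001]
wrist_force: [-2.8, -12.3, 6.0]
grip_width: 0.0203
gripper_force: 78.8
```

Request:
apply_moves(rows=[[[0,1,0,0,0,0],[0,2,0,0,0,0],[0,2,0,0,0,0]]])

```text
clock: 25.9
position: [0.6259, -0.0131, 0.1572]
eef_rot: [0.003, 1.0, 0.031, 0.0]
wrist_force: [-2.3, -22.4, 5.7]
grip_width: 0.0203
gripper_force: 79.0
```

Request:
apply_moves(rows=[[[0,1,0,0,0,0],[0,2,0,0,0,0],[0,2,0,0,0,0]]])

```text
clock: 26.2
position: [0.6259, -0.0125, 0.1572]
eef_rot: [0.004, 1.0, 0.03, 0.0]
wrist_force: [-2.9, -32.1, 5.9]
grip_width: 0.0204
gripper_force: 79.6
```

Request:
apply_moves(rows=[[[0,1,0,0,0,0],[0,1,0,0,0,0]]])

```text
clock: 26.4
position: [0.6259, -0.0122, 0.1572]
eef_rot: [0.004, 1.0, 0.03, 0.0]
wrist_force: [-2.5, -37.7, 6.5]
grip_width: 0.0206
gripper_force: 80.1
```

Request:
apply_moves(rows=[[[0,0,0,0,0,0],[0,0,0,0,0,0],[0,0,0,0,0,0],[0,0,15,0,0,0],[0,0,40,0,0,0]]], fingers=50)

```text
clock: 26.9
position: [0.6248, -0.0069, 0.1954]
eef_rot: [-0.0, 0.999, 0.032, -0.001]
wrist_force: [0.4, 0.1, 0.2]
grip_width: 0.0499
gripper_force: 0.0
```

Request:
apply_moves(rows=[[[0,0,45,0,0,0],[0,0,80,0,0,0],[-20,-40,80,0,0,0],[-40,-80,80,0,0,0],[-40,-80,80,0,0,0]]])

```text
clock: 27.4
position: [0.5841, -0.0907, 0.2771]
eef_rot: [0.0, 1.0, 0.03, 0.0]
wrist_force: [0.4, 1.4, -0.0]
grip_width: 0.0499
gripper_force: 0.0
```

```bash
python3 - <<'E'
from h import *
print(bot.sense()["position"])
C={n:cam(n) for n in("top","scene")}
for n in C: bot.grab_frame(n)
G=dict(bush=(.4705,.1457,0),block=(.4354,-.1189,[0,.5,-.5]),spindle=(.466,.057,[0,.4,-.4]),shaft=(.62,.095,1.636),crate=(.5355,-.256,.144))
for n,g in G.items():
    both=[]; z=.082 if n=="shaft" else 0
    for cn in C:
        for d in bot.masks_of(cn,n):
            p=unproj(C[cn],d["point"],.02+z)
            if np.hypot(p[0]-g[0],p[1]-g[1])<.08:
                both.append((C[cn],d["mask"])); print(n,cn,round(d["conf"],2),np.round(fit(n,[both[-1]],*g,z),4)); break
o=[(C[n],bot.masks_of(n,"centres")[0]["mask"]) for n in C]
for oo in (o[:1],o[1:]): print("centres",np.round(fitc(oo,.624,.0975,.065,.06),4))
im=bot.grab_frame("wrist"); cv2.imwrite("pics/w8.png",im)
E
```

```text
[ 0.5841446  -0.09066765  0.27714616]
bush top 0.57 [0.468  0.1432 0.1881 0.701 ]
bush scene 0.49 [0.4692 0.1433 0.2588 0.9092]
block scene 0.62 [ 0.484  -0.1141 -0.4223  0.766 ]
spindle top 0.56 [ 0.4669  0.0573 -0.2266  0.9017]
spindle scene 0.64 [ 0.4662  0.0556 -0.1165  0.8748]
shaft top 0.81 [0.6243 0.0995 1.6436 0.9154]
shaft scene 0.76 [0.6243 0.0994 1.6287 0.9126]
crate top 0.81 [ 0.5353 -0.2583  0.1484  0.6149]
crate scene 0.75 [ 0.5354 -0.2568  0.147   0.9478]
centres [0.6242 0.1007 0.0634 0.066  0.6189]
centres [0.625  0.0973 0.0589 0.0609 0.884 ]
```

View pics/w8.png

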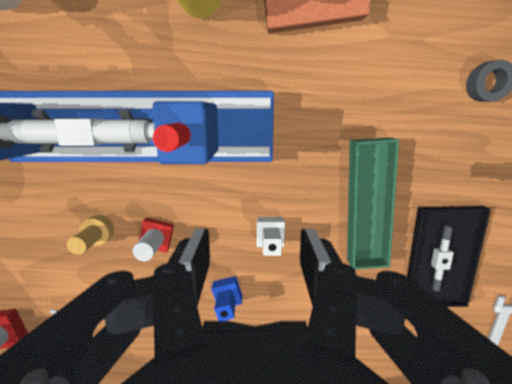

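The block has been knocked to about (0.484,-0.114), at pixel (270,235). The shaft is held and the wrench is in the tray. I measure the parts and the crate from this wrist picture.

```bash
python3 - <<'E'
from h import *
print(bot.sense()["position"],bot.sense()["clock"])
look("block",(.484,-.114,[-.4,0,.4]))
look("crate",(.5355,-.256,.146))
look("spindle",(.4665,.057,[-.2,0,.3]))
E
```

```text
[ 0.58567003 -0.0872419   0.27628121] 28.15
block 0.79 [298. 226.] 1014 [ 0.367 -0.057]
block 0.68 [117. 162.] 16321 [0.638 0.036]
block 0.58 [235. 270.] 1014 [ 0.481 -0.117]
  fit [ 0.4817 -0.1177  0.0602  0.9411]
crate 0.42 [132.  79.] 3249 [0.612 0.146]
spindle 0.98 [237. 153.] 1194 [0.466 0.054]
  fit [ 0.4642  0.0543 -0.2084  0.9491]
spindle 0.69 [330.  10.] 794 [0.284 0.296]
```

Request:
apply_moves(rows=[[[-35,-10,0,0,0,0],[-70,-20,0,0,0,0],[-104,-30.5,-30,0,0,0],[-104,-30.5,-60,0,0,0],[-104,-30.5,-60,0,0,0]]])

```text
clock: 28.95
position: [0.4794, -0.1177, 0.2139]
eef_rot: [-0.001, 1.0, 0.031, -0.002]
wrist_force: [-0.7, 0.1, -0.0]
grip_width: 0.05
gripper_force: 0.0
```

Request:
apply_moves(rows=[[[0,0,0,0,0,0],[0,0,0,0,0,0]]])

```text
clock: 29.15
position: [0.4829, -0.1178, 0.2178]
eef_rot: [0.0, 0.999, 0.032, 0.001]
wrist_force: [0.1, 1.1, -0.1]
grip_width: 0.0501
gripper_force: 0.0
```

```bash
python3 - <<'E'
from h import *
s=bot.sense(); print(s["position"],s["eef_rot"],2*np.arctan2(s["eef_rot"][2],s["eef_rot"][1]),bot.sense()["clock"])
look("block",(.4817,-.1177,[-.3,0,.3]),0,3)
look("crate",(.5355,-.256,.146),0,3)
E
```

```text
[ 0.48288983 -0.1178458   0.21776718] [2.41024438e-04 9.99484503e-01 3.20910779e-02 9.13031768e-04] 0.0641932058325873 29.15
block 0.96 [173. 252.] 1305 [ 0.483 -0.116]
  fit [ 0.483  -0.1179  0.0461  0.9484]
block 0.82 [255. 215.] 330 [ 0.374 -0.076]
crate 0.86 [129. 382.] 10425 [ 0.541 -0.257]
  fit [ 0.5334 -0.258   0.1413  0.9603]
```

Request:
apply_moves(rows=[[[0,0,-40,0,0,-0.018],[0,0,-80,0,0,-0.018],[0,0,-120,0,0,-0.018],[0,0,-150,0,0,-0.018],[0,0,-159,0,0,-0.018]]])

```text
clock: 29.85
position: [0.4802, -0.1174, 0.0549]
eef_rot: [-0.001, 1.0, 0.023, -0.002]
wrist_force: [-0.5, -0.9, 1.0]
grip_width: 0.0499
gripper_force: 0.0
```

Request:
apply_moves(rows=[[[0,0,0,0,0,0],[0,0,0,0,0,0]]])

```text
clock: 30.05
position: [0.4827, -0.118, 0.0588]
eef_rot: [0.0, 1.0, 0.023, 0.001]
wrist_force: [0.2, 0.5, 0.5]
grip_width: 0.05
gripper_force: 0.0
```

Request:
apply_moves(rows=[[[0,0,0,0,0,0],[0,0,0,0,0,0],[0,0,0,0,0,0],[0,0,0,0,0,0]]], fingers=12, grip_force=60)

```text
clock: 30.45
position: [0.4826, -0.118, 0.0587]
eef_rot: [0.0, 1.0, 0.023, 0.001]
wrist_force: [-0.8, 1.2, 9.0]
grip_width: 0.023
gripper_force: 58.4
```

Request:
apply_moves(rows=[[[0,0,25,0,0,0],[0,0,60,0,0,0],[0,0,90,0,0,0],[0,0,90,0,0,0],[0,0,90,0,0,0]]])

```text
clock: 30.95
position: [0.482, -0.1179, 0.1478]
eef_rot: [0.0, 1.0, 0.023, 0.001]
wrist_force: [-0.6, -0.1, -4.2]
grip_width: 0.0235
gripper_force: 60.3
```

```bash
python3 - <<'E'
from h import *
s=bot.sense(); print(s["position"],2*np.arctan2(s["eef_rot"][2],s["eef_rot"][1]),s["clock"])
P=s["position"]; look("block",(P[0],P[1],[.05]),P[2]-.058,3)
look("crate",(.5355,-.256,.146),0,3)
E
```

```text
[ 0.48200056 -0.11791671  0.14783711] 0.04574974621769969 30.95
block 0.91 [234. 254.] 5228 [ 0.479 -0.118]
  fit [ 0.4834 -0.1183  0.0472  0.841 ]
block 0.66 [269. 184.] 120 [ 0.453 -0.075]
block 0.6 [ 31. 124.] 16658 [ 0.586 -0.048]
block 0.4 [ 14. 102.] 3799 [ 0.593 -0.038]
crate 0.56 [122. 416.] 18590 [ 0.547 -0.253]
  fit [ 0.5337 -0.2583  0.1399  0.9772]
```

Request:
apply_moves(rows=[[[-2,-37,0,0,0,0.03],[-4,-74,0,0,0,0.06],[-5,-111,0,0,0,0.095],[-5.5,-147.5,0,0,0,0.095],[-5.5,-147.5,0,0,0,0.095]]])

```text
clock: 31.65
position: [0.4755, -0.2688, 0.1463]
eef_rot: [0.0, 0.998, 0.069, -0.001]
wrist_force: [0.4, 0.7, -3.5]
grip_width: 0.0233
gripper_force: 60.6
```

Request:
apply_moves(rows=[[[0,0,0,0,0,0],[0,0,0,0,0,0]]])

```text
clock: 31.85
position: [0.4759, -0.2646, 0.1467]
eef_rot: [-0.0, 0.998, 0.07, -0.0]
wrist_force: [-0.7, -0.7, -1.6]
grip_width: 0.023
gripper_force: 60.6
```

```bash
python3 - <<'E'
from h import *
s=bot.sense(); print(s["position"],2*np.arctan2(s["eef_rot"][2],s["eef_rot"][1]),s["clock"])
P=s["position"]
look("block",(P[0],P[1],[.14]),P[2]-.058,3)
bot.grab_frame("wrist"); c=cam("wrist"); 
im=bot.grab_frame("wrist")
for x0 in(-.05,0,.05,.09):
  pass
cr=(.5338,-.2575,.141); Rz=R.from_rotvec([0,0,cr[2]]).as_matrix()
# outer rim side lines: find green edges along columns at several rows vs model rim outer corners
hsv=cv2.cvtColor(im,cv2.COLOR_BGR2HSV); g=((hsv[...,0]>60)&(hsv[...,0]<95)&(hsv[...,1]>80)).astype(np.uint8)
res=[]
for sx in(.0,.02,.04,.06,.08):
  L=proj(c,(Rz@[sx,.028,.028])+[cr[0],cr[1],0])[0]; Q=proj(c,(Rz@[sx,-.028,.028])+[cr[0],cr[1],0])[0]
  r=int(round((L[1]+Q[1])/2)); cols=np.where(g[r])[0]; cols=cols[(cols>min(L[0],Q[0])-25)&(cols<max(L[0],Q[0])+25)]
  print(sx,np.round(L,1),np.round(Q,1),r,cols.min() if len(cols) else None,cols.max() if len(cols) else None)
cv2.imwrite("pics/w9.png",im)
E
```

```text
[ 0.47586025 -0.26458384  0.1467391 ] 0.14110706590788036 31.85
block 0.88 [233. 255.] 5180 [ 0.474 -0.266]
  fit [ 0.4769 -0.2648  0.14    0.8456]
0.0 [221.6 125.2] [289.  125.3] 125 225 289
0.02 [220.8 100. ] [289.9 100.1] 100 224 290
0.04 [220.   73.4] [290.8  73.5] 73 223 291
0.06 [219.2  45.4] [291.8  45.5] 45 223 292
0.08 [218.2  15.9] [292.8  16. ] 16 222 293
```

View pics/w9.png

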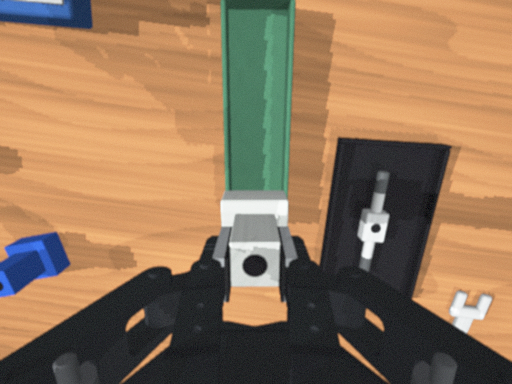

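Request:
apply_moves(rows=[[[0.5,-1.5,-15,0,0,0],[0.5,-1.5,-30,0,0,0],[0.5,-1.5,-45,0,0,0],[0.5,-1.5,-58,0,0,0],[0.5,-1.5,-68,0,0,0]]])

```text
clock: 32.55
position: [0.4765, -0.2663, 0.0786]
eef_rot: [-0.0, 0.997, 0.071, -0.0]
wrist_force: [0.0, -0.5, -2.1]
grip_width: 0.0228
gripper_force: 60.6
```

Request:
apply_moves(rows=[[[0,0,-4,0,0,0],[0,0,-8,0,0,0],[0,0,-12,0,0,0],[0,0,-15,0,0,0],[0,0,-15,0,0,0]]])

```text
clock: 33.05
position: [0.4766, -0.2668, 0.0641]
eef_rot: [-0.0, 0.998, 0.07, -0.0]
wrist_force: [-0.4, -0.8, -2.9]
grip_width: 0.023
gripper_force: 60.6
```

The block is inside the walls. Before releasing it, I feel both long walls to get the crate's centre line.

Request:
apply_moves(rows=[[[-0.3,2,0,0,0,0],[-0.5,3.5,0,0,0,0],[-0.7,5,0,0,0,0],[-0.7,5,0,0,0,0]]])

```text
clock: 33.45
position: [0.4761, -0.2621, 0.0646]
eef_rot: [0.001, 0.998, 0.07, 0.0]
wrist_force: [0.3, -3.7, -2.7]
grip_width: 0.0229
gripper_force: 60.6
```

Request:
apply_moves(rows=[[[0.5,-3.5,0,0,0,0],[1,-7,0,0,0,0],[1.4,-10,0,0,0,0],[1.4,-10,0,0,0,0]]])

```text
clock: 33.85
position: [0.4771, -0.2704, 0.0641]
eef_rot: [-0.002, 0.998, 0.071, 0.0]
wrist_force: [-0.7, 12.9, 3.2]
grip_width: 0.023
gripper_force: 61.9
```

Request:
apply_moves(rows=[[[-0.4,3,0,0,0,0],[-0.7,5,0,0,0,0],[-0.7,5,-1,0,0,0],[-0.7,5,-2,0,0,0],[-0.7,5,-2,0,0,0]]])

```text
clock: 34.35
position: [0.4767, -0.2669, 0.0627]
eef_rot: [0.0, 0.998, 0.07, 0.0]
wrist_force: [-3.3, 2.3, 6.8]
grip_width: 0.023
gripper_force: 62.1
```

Request:
apply_moves(rows=[[[0,0,0,0,0,0],[0,0,0,0,0,0],[0,0,12,0,0,0],[0,0,40,0,0,0],[0,0,80,0,0,0]]], fingers=50)

```text
clock: 34.85
position: [0.4757, -0.2663, 0.1427]
eef_rot: [-0.001, 0.998, 0.07, -0.001]
wrist_force: [0.9, -0.9, 1.0]
grip_width: 0.0498
gripper_force: 0.0
```

Request:
apply_moves(rows=[[[0,0,40,0,0,0],[0,0,70,0,0,0],[0,40,80,0,0,-0.1],[0,80,80,0,0,-0.2],[0,120,80,0,0,-0.3]]])

```text
clock: 35.35
position: [0.4767, -0.1458, 0.2237]
eef_rot: [0.0, 0.997, -0.082, 0.001]
wrist_force: [1.0, 0.2, 0.7]
grip_width: 0.0501
gripper_force: 0.0
```

Request:
apply_moves(rows=[[[0,45,-10,0,0,-0.05],[0,90,-30,0,0,-0.05],[0,135,-40,0,0,-0.05],[-5,180,-40,0,0,-0.05],[-11,200,-40,0,0,-0.05]]])

```text
clock: 35.85
position: [0.4574, -0.058, 0.1837]
eef_rot: [-0.019, 0.997, -0.075, 0.001]
wrist_force: [-0.3, -1.0, -0.6]
grip_width: 0.05
gripper_force: 0.0
```

Request:
apply_moves(rows=[[[0,0,0,0,0,0],[0,0,0,0,0,0]]])

```text
clock: 36.05
position: [0.4579, -0.0585, 0.1838]
eef_rot: [-0.019, 0.997, -0.075, 0.001]
wrist_force: [0.2, 0.1, 0.0]
grip_width: 0.0499
gripper_force: 0.0
```

```bash
python3 - <<'E'
from h import *
s=bot.sense(); print(s["position"],2*np.arctan2(s["eef_rot"][2],s["eef_rot"][1]),s["clock"],s["joint_pos"][5])
look("spindle",(.4665,.057,[-.2,0,.2]),0,3)
c=cam("wrist"); cv2.imwrite("pics/w10.png",bot.grab_frame("wrist"))
C={n:cam(n) for n in("top","scene")}
for n in C:
    bot.grab_frame(n)
    for q,g,z in(("block",(.4766,-.266,.14),.004),("spindle",(.4665,.057,-.2),0)):
        for d in bot.masks_of(n,q):
            p=unproj(C[n],d["point"],.03)
            if np.hypot(p[0]-g[0],p[1]-g[1])<.05: print(n,q,round(d["conf"],2),np.round(fit(q,[(C[n],d["mask"])],*g,z),4)); break
E
```

```text
[ 0.45790991 -0.05852942  0.18376534] -0.15045060556359954 36.05 3.1406811564045474
spindle 0.74 [189. 152.] 2189 [0.465 0.056]
  fit [ 0.4647  0.0543 -0.198   0.956 ]
spindle 0.63 [331.   7.] 634 [0.304 0.294]
top block 0.64 [ 0.4787 -0.2639  0.1517  0.919 ]
top spindle 0.69 [ 0.4683  0.0595 -0.2443  0.8718]
scene block 0.7 [ 0.4777 -0.2675  0.2242  0.8792]
```

View pics/w10.png

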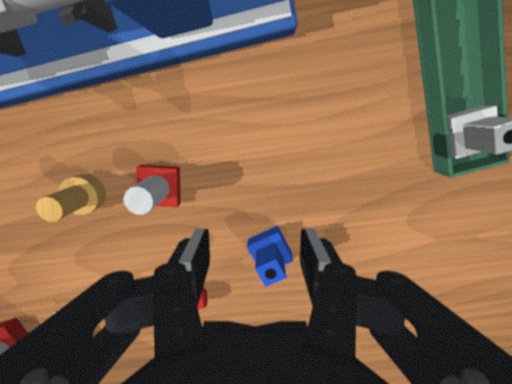

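The block is upright at the near end of the crate, at (478,132). Joint 6 is at its limit, so I turn the other way and go to the spindle.

Request:
apply_moves(rows=[[[0,0,0,0,0,0.14],[1,15,0,0,0,0.28],[2,30,0,0,0,0.42],[3,45,0,0,0,0.56],[4,60,0,0,0,0.7]]])

```text
clock: 37.0
position: [0.4616, 0.0028, 0.1831]
eef_rot: [-0.019, 0.961, 0.275, -0.006]
wrist_force: [0.2, -0.6, 0.9]
grip_width: 0.05
gripper_force: 0.0
```

Request:
apply_moves(rows=[[[1,15,0,0,0,0.14],[2,25,0,0,0,0.28],[2,40,0,0,0,0.42],[3,53,0,0,0,0.56],[3,53,0,0,0,0.7]]])

```text
clock: 37.5
position: [0.4647, 0.0565, 0.183]
eef_rot: [-0.015, 0.808, 0.588, -0.012]
wrist_force: [-0.1, -0.4, -0.2]
grip_width: 0.0501
gripper_force: 0.0
```

Request:
apply_moves(rows=[[[0,0,0,0,0,0.12],[0,0,0,0,0,0.12],[0,0,0,0,0,0.12]]])

```text
clock: 37.8
position: [0.4646, 0.0553, 0.1831]
eef_rot: [-0.015, 0.775, 0.632, -0.013]
wrist_force: [0.1, -0.9, 0.9]
grip_width: 0.0499
gripper_force: 0.0
```

```bash
python3 - <<'E'
from h import *
s=bot.sense(); print(s["position"],s["eef_rot"],2*np.arctan2(s["eef_rot"][2],s["eef_rot"][1])-np.pi/2,s["clock"],s["joint_pos"][5])
look("spindle",(.4665,.057,[-.2]),0,3)
look("bush",(.4695,.144,0),0,3)
E
```

```text
[0.46460856 0.05528935 0.18305295] [-0.01466949  0.77511234  0.6315252  -0.01271164] -0.20345186587579778 37.8 1.885717097024053
spindle 0.74 [180. 262.] 1862 [0.466 0.055]
  fit [ 0.4643  0.055  -0.2172  0.953 ]
bush 0.56 [ 93. 247.] 1678 [0.468 0.142]
  fit [0.4678 0.1422 0.3179 0.9545]
```

The tool still carries a 2 degree tilt from the limit, so I level it and look again.

Request:
apply_moves(rows=[[[0,0,0,-0.007,-0.038,-0.007],[0,0,0,-0.007,-0.038,-0.007],[0,0,0,-0.007,-0.038,-0.007]]])

```text
clock: 38.3
position: [0.4644, 0.0553, 0.1833]
eef_rot: [-0.0, 0.776, 0.63, -0.0]
wrist_force: [-0.2, 0.5, 0.5]
grip_width: 0.0498
gripper_force: 0.0
```

```bash
python3 - <<'E'
from h import *
s=bot.sense(); print(s["position"],s["eef_rot"],2*np.arctan2(s["eef_rot"][2],s["eef_rot"][1])-np.pi/2,s["clock"],s["joint_pos"][5])
look("spindle",(.4665,.057,[-.2]),0,4)
im=bot.grab_frame("wrist"); c=cam("wrist")
# flange yaw from red blob's straight edges
hsv=cv2.cvtColor(im,cv2.COLOR_BGR2HSV); red=(((hsv[...,0]<8)|(hsv[...,0]>172))&(hsv[...,1]>130)).astype(np.uint8)
p=proj(c,[.465,.055,.014])[0].astype(int); m=np.zeros_like(red); m[max(0,p[1]-60):p[1]+60,p[0]-60:p[0]+60]=1
ys,xs=np.where(red&m); h=cv2.convexHull(np.c_[xs,ys].astype(np.int32))[:,0]
w=np.array([unproj(c,(y,x),.014)[:2] for x,y in h]); r=cv2.minAreaRect((w*1000).astype(np.float32)); print(len(xs),r)
E
```

```text
[0.46441517 0.05525568 0.18325072] [-2.11611920e-04  7.76429989e-01  6.30203410e-01 -3.00004196e-04] -0.207165887831968 38.3 1.8963613491267555
spindle 0.96 [179. 257.] 1842 [0.467 0.056]
  fit [ 0.4647  0.0546 -0.2266  0.9586]
851 ((464.92138671875, 55.336509704589844), (45.85466766357422, 44.25409698486328), 78.19170379638672)
```

Request:
apply_moves(rows=[[[0,0,-35,0,0,-0.003],[0,0,-70,0,0,-0.003],[0,0,-105,0,0,-0.003],[0,0,-125,0,0,-0.003],[0,0,-125,0,0,-0.003]]])

```text
clock: 38.95
position: [0.4628, 0.055, 0.0557]
eef_rot: [-0.001, 0.777, 0.629, -0.002]
wrist_force: [0.3, -0.1, 0.8]
grip_width: 0.0497
gripper_force: 0.0
```

Request:
apply_moves(rows=[[[0,0,0,0,0,0],[0,0,0,0,0,0]]])

```text
clock: 39.15
position: [0.4656, 0.0554, 0.0594]
eef_rot: [0.0, 0.777, 0.629, 0.001]
wrist_force: [0.4, 0.4, 0.4]
grip_width: 0.05
gripper_force: 0.0
```

Request:
apply_moves(rows=[[[0,0,0,0,0,0],[0,0,0,0,0,0],[0,0,0,0,0,0],[0,0,0,0,0,0]]], fingers=15)

```text
clock: 39.55
position: [0.4652, 0.0554, 0.0592]
eef_rot: [0.0, 0.777, 0.629, 0.001]
wrist_force: [-3.6, -0.5, 11.4]
grip_width: 0.0264
gripper_force: 58.2
```

Request:
apply_moves(rows=[[[0,0,25,0,0,0],[0,0,60,0,0,0],[0,0,95,0,0,0],[0,0,110,0,0,0],[0,0,110,0,0,0]]])

```text
clock: 40.05
position: [0.4658, 0.0554, 0.1704]
eef_rot: [0.001, 0.777, 0.629, 0.002]
wrist_force: [0.7, -0.1, -3.6]
grip_width: 0.0261
gripper_force: 60.0
```

```bash
python3 - <<'E'
from h import *
s=bot.sense(); print(s["position"],s["eef_rot"],s["clock"])
P=s["position"]; look("spindle",(P[0],P[1],[-.21]),P[2]-.058,3)
E
```

```text
[0.46584124 0.05544003 0.17035823] [0.00111095 0.77724298 0.62919761 0.00157334] 40.05
spindle 0.79 [230. 257.] 5747 [0.466 0.056]
  fit [ 0.4655  0.0558 -0.1275  0.8426]
```

Request:
apply_moves(rows=[[[7,-34,0,0,0,-0.13],[14,-69,0,0,0,-0.26],[22,-104,0,0,0,-0.4],[30,-139,0,0,0,-0.54],[38,-174,0,0,0,-0.68]]])

```text
clock: 40.65
position: [0.5019, -0.12, 0.1664]
eef_rot: [-0.001, 0.944, 0.331, -0.001]
wrist_force: [0.2, 0.8, -3.9]
grip_width: 0.0266
gripper_force: 59.9
```

Request:
apply_moves(rows=[[[8,-35,0,0,0,-0.14],[16,-70,0,0,0,-0.27],[24,-105,0,0,0,-0.4],[31,-139,0,0,0,-0.54],[31,-139,0,0,0,-0.54]]])

```text
clock: 41.15
position: [0.5331, -0.261, 0.1658]
eef_rot: [-0.0, 0.998, 0.066, -0.001]
wrist_force: [-0.9, 1.9, -3.2]
grip_width: 0.0261
gripper_force: 60.2
```

Request:
apply_moves(rows=[[[0,0,-15,0,0,0],[0,0,-30,0,0,0],[0,0,-30,0,0,0],[0,0,-30,0,0,0]]])

```text
clock: 41.55
position: [0.533, -0.2571, 0.1374]
eef_rot: [-0.001, 0.997, 0.071, -0.001]
wrist_force: [-0.2, -1.1, -2.6]
grip_width: 0.0262
gripper_force: 60.2
```

```bash
python3 - <<'E'
from h import *
s=bot.sense(); P=s["position"]; print(P,s["eef_rot"],2*np.arctan2(s["eef_rot"][2],s["eef_rot"][1]),s["clock"],s["joint_pos"][5])
im=bot.grab_frame("wrist"); c=cam("wrist")
hsv=cv2.cvtColor(im,cv2.COLOR_BGR2HSV); red=(((hsv[...,0]<8)|(hsv[...,0]>172))&(hsv[...,1]>130)).astype(np.uint8)
z=P[2]-.059+.014; p=proj(c,[P[0],P[1],z])[0].astype(int); m=np.zeros_like(red); m[max(0,p[1]-80):p[1]+60,p[0]-80:p[0]+80]=1
red&=m; ys,xs=np.where(red); print(len(xs),xs.min(),xs.max(),ys.min(),ys.max())
# far (camera side) edge: topmost red pixel per column
pts=np.array([[x,ys[xs==x].min()] for x in range(xs.min()+6,xs.max()-5)])
w=np.array([unproj(c,(y,x),z)[:2] for x,y in pts]); vx,vy,_,_=cv2.fitLine((w*1000).astype(np.float32),cv2.DIST_HUBER,0,.01,.01).ravel(); print("front edge dir",np.arctan2(vy,vx),w.mean(0))
cv2.imwrite("pics/w11.png",cv2.resize(im[0:300,100:400],(600,600),interpolation=cv2.INTER_CUBIC))
E
```

```text
[ 0.53303613 -0.25714235  0.13740275] [-5.55209364e-04  9.97487405e-01  7.08352940e-02 -9.64141184e-04] 0.14178941950946136 41.55 2.5503234879024053
1951 219 289 189 231
front edge dir -1.4327884 [ 0.55699792 -0.25435995]
```

View pics/w11.png

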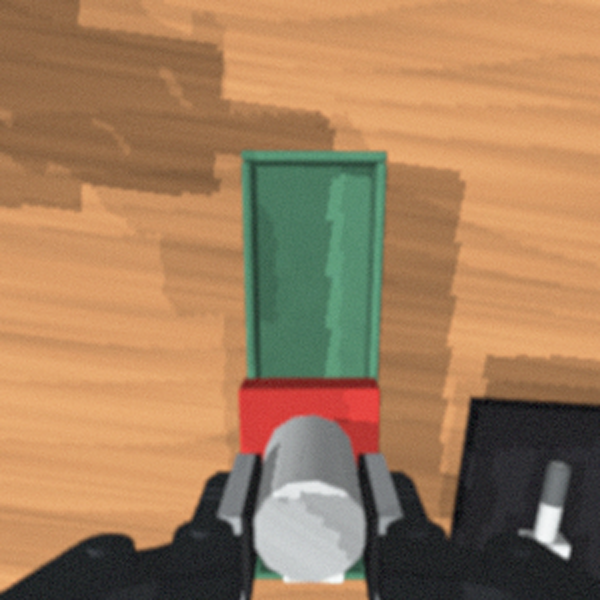

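The picture shows the flange square to the crate, its edge at (310,385) against the walls. I shift 1 mm in -y and lower it.

Request:
apply_moves(rows=[[[0.5,-1,-15,0,0,0],[0.5,-1,-30,0,0,0],[0.5,-1,-43,0,0,0],[0.5,-1,-43,0,0,0],[0.5,-1,-43,0,0,0]]])

```text
clock: 42.1
position: [0.5342, -0.2587, 0.0955]
eef_rot: [-0.0, 0.998, 0.071, -0.0]
wrist_force: [-0.1, 0.4, -3.3]
grip_width: 0.0262
gripper_force: 60.2
```

Request:
apply_moves(rows=[[[0,0.7,-5,0,0,0],[0,0.7,-10,0,0,0],[0,0.7,-15,0,0,0],[0,0.7,-15,0,0,0]]])

```text
clock: 42.5
position: [0.5337, -0.2578, 0.0793]
eef_rot: [-0.0, 0.998, 0.07, -0.001]
wrist_force: [-0.6, 0.4, -3.4]
grip_width: 0.0256
gripper_force: 60.2
```

Request:
apply_moves(rows=[[[0,0,-5,0,0,0],[0,0,-10,0,0,0],[0,0,-15,0,0,0],[0,0,-15,0,0,0]]])

```text
clock: 42.9
position: [0.5336, -0.2578, 0.0642]
eef_rot: [-0.0, 0.998, 0.07, -0.001]
wrist_force: [0.3, 0.4, -3.1]
grip_width: 0.0262
gripper_force: 60.2
```

Request:
apply_moves(rows=[[[0,0,-1,0,0,0],[0,0,-1,0,0,0]]])

```text
clock: 43.1
position: [0.5341, -0.258, 0.0641]
eef_rot: [-0.0, 0.998, 0.07, -0.0]
wrist_force: [-0.1, 0.2, -3.2]
grip_width: 0.0265
gripper_force: 60.2
```

Request:
apply_moves(rows=[[[0,0,0,0,0,0],[0,0,0,0,0,0],[0,0,12,0,0,0],[0,0,50,0,0,0],[0,0,95,0,0,0]]], fingers=48)

```text
clock: 43.6
position: [0.5332, -0.2576, 0.1601]
eef_rot: [-0.001, 0.998, 0.07, -0.001]
wrist_force: [0.6, -1.1, 0.8]
grip_width: 0.0485
gripper_force: 0.0
```

Request:
apply_moves(rows=[[[-7,40,20,0,0,0.13],[-14,80,30,0,0,0.26],[-21,120,30,0,0,0.39],[-28,160,30,0,0,0.52],[-35,200,30,0,0,0.65]]])

```text
clock: 44.1
position: [0.4988, -0.0566, 0.1904]
eef_rot: [0.0, 0.922, 0.388, 0.001]
wrist_force: [0.5, 0.0, -0.1]
grip_width: 0.0478
gripper_force: 0.0
```

Request:
apply_moves(rows=[[[-7,40,0,0,0,0.13],[-14,80,0,0,0,0.26],[-20,120,0,0,0,0.39],[-26,160,0,0,0,0.52],[-30,200,0,0,0,0.58]]])

```text
clock: 44.6
position: [0.4687, 0.1436, 0.1904]
eef_rot: [0.0, 0.772, 0.635, 0.001]
wrist_force: [0.5, -1.0, 0.2]
grip_width: 0.0477
gripper_force: 0.0
```

Request:
apply_moves(rows=[[[0,0,0,0,0,0],[0,0,0,0,0,0]]])

```text
clock: 44.8
position: [0.4691, 0.1426, 0.1899]
eef_rot: [0.0, 0.774, 0.634, 0.0]
wrist_force: [-0.4, -0.8, -0.4]
grip_width: 0.048
gripper_force: 0.0
```

```bash
python3 - <<'E'
from h import *
s=bot.sense(); print(s["position"],s["eef_rot"],2*np.arctan2(s["eef_rot"][2],s["eef_rot"][1])-np.pi/2,s["clock"],s["joint_pos"][5])
look("bush",(.4685,.143,0),0,3)
C={n:cam(n) for n in("top","scene")}
for n in C:
    bot.grab_frame(n)
    for q,g,z in(("block",(.4766,-.266,.14),.004),("spindle",(.5336,-.258,.14),.004)):
        for d in bot.masks_of(n,q):
            p=unproj(C[n],d["point"],.03)
            if np.hypot(p[0]-g[0],p[1]-g[1])<.04: print(n,q,round(d["conf"],2),np.round(fit(q,[(C[n],d["mask"])],*g,z),4)); break
E
```

```text
[0.46907478 0.14263734 0.18992328] [2.92697307e-04 7.73621867e-01 6.33647440e-01 2.06061067e-04] -0.19827838476666937 44.8 2.0645001587436007
bush 0.83 [176. 253.] 1421 [0.468 0.145]
  fit [0.4683 0.1417 0.1415 0.944 ]
top block 0.43 [ 0.4775 -0.2644  0.2413  0.7895]
top spindle 0.58 [ 0.5349 -0.2553 -0.      0.8326]
scene block 0.48 [ 0.4728 -0.2716  0.6995  0.6067]
scene spindle 0.55 [ 0.5311 -0.2624  0.705   0.6875]
```

Request:
apply_moves(rows=[[[-0.5,-1,-40,0,0,0],[-0.5,-1,-80,0,0,0],[-0.5,-1,-115,0,0,0],[-0.5,-1,-131,0,0,0],[-0.5,-1,-131,0,0,0]]])

```text
clock: 45.7
position: [0.4671, 0.1402, 0.0561]
eef_rot: [-0.001, 0.774, 0.633, -0.002]
wrist_force: [-0.1, -0.2, 0.3]
grip_width: 0.0478
gripper_force: 0.0
```

Request:
apply_moves(rows=[[[0,0,0,0,0,0],[0,0,0,0,0,0]]])

```text
clock: 45.9
position: [0.4695, 0.1411, 0.0594]
eef_rot: [0.0, 0.774, 0.633, 0.001]
wrist_force: [0.1, -0.4, 0.0]
grip_width: 0.0479
gripper_force: 0.0
```

Request:
apply_moves(rows=[[[0,0,0,0,0,0],[0,0,0,0,0,0],[0,0,0,0,0,0],[0,0,0,0,0,0]]], fingers=13)

```text
clock: 46.3
position: [0.4692, 0.1412, 0.0591]
eef_rot: [0.0, 0.774, 0.633, 0.001]
wrist_force: [-1.3, -0.4, 8.6]
grip_width: 0.0242
gripper_force: 58.3
```

Request:
apply_moves(rows=[[[0,0,25,0,0,0],[0,0,60,0,0,0],[0,0,95,0,0,0],[0,0,110,0,0,0],[0,0,110,0,0,0]]])

```text
clock: 46.8
position: [0.4698, 0.1414, 0.1704]
eef_rot: [0.001, 0.774, 0.633, 0.002]
wrist_force: [-0.1, 1.0, -1.6]
grip_width: 0.024
gripper_force: 59.5
```

Request:
apply_moves(rows=[[[12,-39,0,0,0,-0.12],[24,-78,0,0,0,-0.25],[36,-117,0,0,0,-0.37],[48,-156,0,0,0,-0.5],[61,-195,0,0,0,-0.62]]])

```text
clock: 47.3
position: [0.5292, -0.0556, 0.1668]
eef_rot: [-0.0, 0.931, 0.364, -0.001]
wrist_force: [1.0, 1.3, -2.3]
grip_width: 0.0241
gripper_force: 59.4
```

Request:
apply_moves(rows=[[[12,-39,0,0,0,-0.12],[24,-78,0,0,0,-0.25],[36,-117,0,0,0,-0.37],[48,-156,0,0,0,-0.5],[61,-196,0,0,0,-0.61]]])

```text
clock: 47.8
position: [0.5903, -0.2515, 0.1666]
eef_rot: [-0.0, 0.998, 0.068, -0.001]
wrist_force: [0.4, 0.5, -1.9]
grip_width: 0.0242
gripper_force: 59.5
```

Request:
apply_moves(rows=[[[0,0,-20,0,0,0],[0,0,-45,0,0,0],[0,0,-70,0,0,0],[0,0,-70,0,0,0],[0,0,-70,0,0,0]]])

```text
clock: 48.3
position: [0.5901, -0.2497, 0.0976]
eef_rot: [-0.0, 0.998, 0.07, -0.001]
wrist_force: [0.6, 0.2, -0.9]
grip_width: 0.0242
gripper_force: 59.8
```

```bash
python3 - <<'E'
from h import *
s=bot.sense(); P=s["position"]; print(P,s["eef_rot"],2*np.arctan2(s["eef_rot"][2],s["eef_rot"][1]),s["joint_pos"][5])
print("line y",-.2661+(P[0]-.4766)*.142)
E
```

```text
[ 0.59007837 -0.24974926  0.09761569] [-4.81407286e-04  9.97512400e-01  7.04837718e-02 -9.04000291e-04] 0.14108459962040432 2.6001055104902497
line y -0.24998607100318104
```

Request:
apply_moves(rows=[[[0,0,-7,0,0,0],[0,0,-14,0,0,0],[0,0,-19,0,0,0],[0,0,-19,0,0,0]]])

```text
clock: 48.7
position: [0.5902, -0.2498, 0.0784]
eef_rot: [-0.0, 0.998, 0.07, -0.001]
wrist_force: [0.5, 0.2, -2.8]
grip_width: 0.0241
gripper_force: 59.8
```

Request:
apply_moves(rows=[[[0,0,-5,0,0,0],[0,0,-10,0,0,0],[0,0,-15,0,0,0],[0,0,-15,0,0,0]]])

```text
clock: 49.1
position: [0.5905, -0.2499, 0.0636]
eef_rot: [-0.0, 0.998, 0.07, -0.0]
wrist_force: [0.6, -1.2, -1.9]
grip_width: 0.0242
gripper_force: 59.7
```

Request:
apply_moves(rows=[[[0,0,0,0,0,0],[0,0,0,0,0,0],[0,0,12,0,0,0],[0,0,50,0,0,0],[0,0,95,0,0,0]]], fingers=48)

```text
clock: 49.6
position: [0.5897, -0.2497, 0.16]
eef_rot: [-0.001, 0.998, 0.07, -0.001]
wrist_force: [0.7, -0.6, 0.2]
grip_width: 0.0476
gripper_force: 0.0
```

Request:
apply_moves(rows=[[[0,0,45,0,0,0],[-40,0,80,0,0,0],[-80,0,90,0,0,0],[-120,-20,90,0,0,0],[-150,-40,90,0,0,0]]])

```text
clock: 50.1
position: [0.4388, -0.2901, 0.251]
eef_rot: [0.001, 0.997, 0.071, 0.001]
wrist_force: [0.8, -0.9, 0.5]
grip_width: 0.048
gripper_force: 0.0
```

Request:
apply_moves(rows=[[[0,0,0,0,0,0],[0,0,0,0,0,0]]])

```text
clock: 50.3
position: [0.4403, -0.2904, 0.2503]
eef_rot: [0.0, 0.998, 0.07, 0.001]
wrist_force: [0.0, -0.2, -0.4]
grip_width: 0.048
gripper_force: 0.0
```

```bash
python3 - <<'E'
from h import *
s=bot.sense(); print(s["position"],s["wrist_force"],s["clock"])
im=bot.grab_frame("wrist"); sc=bot.grab_frame("scene")
a=cv2.resize(im[0:200,180:480],(600,400)); b=cv2.resize(sc[90:290,100:400],(600,400),interpolation=cv2.INTER_CUBIC)
cv2.imwrite("pics/f.png",cv2.resize(np.vstack([a,b]),(450,600)))
C={n:cam(n) for n in("top","scene")}; bot.grab_frame("top")
for n in C:
    for d in bot.masks_of(n,"shaft"):
        p=unproj(C[n],d["point"],.095)
        if np.hypot(p[0]-.62,p[1]-.097)<.05: print(n,round(d["conf"],2),np.round(fit("shaft",[(C[n],d["mask"])],.6235,.097,1.636,.082),4)); break
    d=bot.masks_of(n,"centres")[0]; print(n,np.round(fitc([(C[n],d["mask"])],.624,.098,.065,.06),4))
E
```

```text
[ 0.44030894 -0.29043106  0.2502998 ] [ 0.04473138 -0.17860378 -0.42786572] 50.3
top 0.59 [0.6246 0.0994 1.6284 0.9048]
top [0.6245 0.0987 0.0596 0.0613 0.8357]
scene 0.88 [0.6242 0.098  1.6258 0.9254]
scene [0.6241 0.0967 0.0579 0.064  0.8717]
```

View pics/f.png

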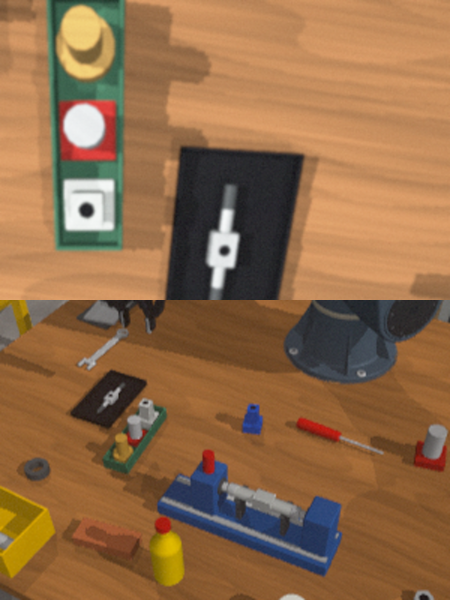

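```bash
python3 -c "
from bench import bot
print(bot.job_done())"
```

```text
the job is handed in; nothing more can be done
None
```

I handed the job in after about 50 s of robot time: the tap wrench lies lengthwise in the tray, the shaft is pressed between both centre points to about 38 N, and the block, spindle and bush stand in a row in the crate. The roller was absent; one thing to note is that joint 6 reached its range limit once (3.1407 against 3.14), between the block and the spindle, and I turned it back.

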